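# Lock the membrane cell's bayonet ring with the pin spanner

## Robot

A 6-joint arm with a two-finger parallel gripper is mounted at the origin on the work surface. World frame = base frame: x ahead of the robot, y to its left, z up, the work surface at z = 0. Lengths are in m, angles in degrees, forces in N, time in s.
With the tool pointing down it reaches from about 0.35 to 0.875 m from the base axis. Payload 4.2 kg.
Tool frame: the origin (TCP) lies at the very end of the fingers, on their centre line; the grasp point (between the pads) lies 19 mm behind it; z points along the fingers, x is the direction in which the jaws open and shut, and the axes are right-handed (so a half turn about z gives the same grasp; the last joint's range is limited). The gripper opens to 87 mm and grips with 3 to 60 N. Pads are 19 mm wide; open, the fingers measure 117 mm over their backs; the gripper's body (75 mm by 190 mm) begins 51 mm behind the grasp point.
Start: joints at [-54.97, 22.042, 0.453, 0, -68.411, -14.817], TCP at [0.216, -0.586, 0.199] pointing down, gripper open.
Joint ranges: [-179.83, 179.83], [-69.29, 118.12], [-61.27, 80.66], [-181.25, 117.63], [-171.15, -9.14], [-177.46, 177.46]. Speed limits (degrees/s): [159.86, 159.86, 180, 180, 180, 180].

## Interface

Orientations are given as a 3x3 rotation matrix whose columns are the frame's x, y, z axes.
In Python, from station import r gives the robot as it stands.
- The arm moves only by the tool move_arm, never from a script. Its argument "series" is a list that holds one entry, the list of rows, each a list of 7 numbers: the shift along the tool's x, y, z in cm, then the turn, a rotation vector about the tool's x, y, z in degrees, then the opening, from -1 (shut) to 1 (fully open). In form: [[[dx, dy, dz, wx, wy, wz, fingers], ...]]. A call has 1 to 12 rows; each row shifts and turns the commanded pose from where the row before left it, along the tool's axes as they then stand; what a row does not reach is not made up. A row lasts 1/8 s, in which the tool goes at most 62.5 mm and 10.7 degrees, less where a joint would pass 70% of its speed; a pose out of reach is approached as far as the arm can. A call is refused whole if a number of a shift passes 6.25 or a number of a turn 10.7, either way. A call with a gripper value outside its range is refused whole. The fingers move at their own pace and stop on an object; the grip force is fixed at half the most. Time passes only in rows, so rows that do not move let the fingers close. It gives the time, the measured TCP pose, the force and the opening at its end, in the units of the state.
- r.sense(): the state, without advancing time (a new reading comes with each control period).
- r.capture(name): name is "side" or "top"; returns a dict with "color" (480x640x3 uint8, blue, green, red), "fx", "fy", "cx", "cy" (pixels), "rvec" (rotation vector, rad) and "tvec" (3), from world to camera coordinates, as OpenCV has them. Camera axes: x right, y down, z forward; pixel columns grow to the right and rows downward; lengths in m; the calibration is good to about 2 mm. A picture is of the moment at which its call begins. There is no depth.
- r.finish_job(): hands the job in, once; it reports no verdict.
The state is a dict: "time_s": time; "joints": joint angles; "joint_velocities": joint speeds; "effort": joint torques, N m; "tcp_pos": TCP position; "ee_rot": TCP orientation; "wrist_force": force on the tool from outside, world axes, zero at the start; "moment": the same for the moment, N m; "gripper_width": opening from 0.0 (shut) to 1.0 (fully open).
Only numpy, scipy, OpenCV 4.12 (cv2) and the standard library are available. Lean on these libraries where they do the work, as an engineer would, in place of code of your own. Each camera call takes 0.05 s, during which the arm holds its last target.

## Task

Close the membrane cell: take the orange-handled pin spanner off its mat, set both of its pins well down into two opposite holes of the blue ring before turning anything, and turn the ring clockwise (seen from above) with the spanner until the white line on the ring's lug meets the red line on the flange and the lug is against its stop. Do not touch the ring with the gripper. Then lay the spanner back on the mat, pins down, let go of it, and leave everything else on the bench where it stands.

Things in the scene. Friction and masses are not known exactly. Their poses are not given: they have to be found in the camera images.
- ring: Blue locking ring on top of the cell, level, 104 mm outside, 52 mm inside diameter, 14 mm high. Origin on its axis at its underside, z up (upper face at z = 14 mm); the frame turns with it. Four 12 mm round holes with 1.5 mm chamfers go right through it (14 mm deep) on a 76 mm diameter circle, along +x, +y, -x, -y of this frame: two opposite pairs, either will do
- ring_mark (a point): outer end of the white line on the ring's lug (8 mm high, midway between the +x and +y holes), 60 mm from the axis. The ring only turns about the vertical axis, stiffly (about 0.3 N m of friction, 3 N at 95 mm), stays where it is left, and runs between two rigid stops 77 degrees apart. It starts 40 to 75 degrees short of the closed stop, reached by turning clockwise seen from above
- shut_mark (a point): outer end of the red line on the cell's white flange, 60 mm from the axis: where ring_mark is, to the millimetre, when the ring is locked against its stop. Axes are those of the cell
- cell: The membrane cell, fixed on the bench: steel base 150 x 150 x 12 mm, clear chamber 92 mm across, white flange 126 mm across, its top 88 mm above the bench; on it the blue ring (upper face 102 mm above the bench) and two stop pins 9 mm high, 57 mm from the axis. Two hose ports reach 74 mm from the axis below the flange. Origin under the centre of the base, on the ring's axis
- spanner: Flat two-pin spanner, 190 mm long, 0.18 to 0.34 kg. Origin midway between its pins at the level of their tips, z up as it lies, pins down, on the mat, level on pins and handle. Steel head 6 mm thick (z 10 to 16 mm): a half ring from pin to pin through x = -38 mm, then a neck to the handle
- spanner_grip (a point): a good place to grip: middle of the section of the straight orange handle, at x = -95 mm, y = 0, z = 12 mm of the spanner, whose axes it has. The handle is 20 mm wide (y), z = 0 to 24 mm, from x = -68 to -180 mm; the centre of mass lies near x = -85 mm
- pin_left (a point): tip of the spanner's pin at x = 0, y = +38 mm, z = 0 of the spanner. Both pins point down, are 8 mm in diameter with tapered tips, and stand 10 mm out of the head's underside, so they enter a hole by at most 10 mm
- pin_right (a point): tip of the spanner's other pin, at y = -38 mm
- mat: blue-grey bench mat, fixed, 240 x 150 mm (x by y of its frame), 3 mm thick; origin under its centre
- bottle_large: Bystander: laboratory bottle, 96 mm across, 215 mm tall, blue cap; origin under its centre
- bottle_small: Bystander: laboratory bottle, 58 mm across, 105 mm tall, blue cap; origin under its centre
- wash_bottle: Bystander: wash bottle, 74 mm across, 274 mm tall with its bent spout, blue cap; origin under its centre
- multimeter: Bystander: grey multimeter lying on its back, 185 x 88 x 48 mm; origin under its centre
- timer: Bystander: white timer lying flat, 62 x 75 x 19 mm; origin under its centre
- petri_dish: Bystander: clear covered dish, 94 mm across, 17 mm high; origin under its centre
- tube_rack: Bystander: yellow test-tube rack, 68 x 200 mm, 121 mm high with its stoppered tubes; origin under its centre
- cylinder_funnel: Bystander: measuring cylinder with a funnel in it, foot 84 mm across, 285 mm tall; origin under its centre
Mind the look-alikes: they are no part of the job. What is shaped like the spanner but green or yellow is not meant.

How it is judged:
By the outcome, as a careful person would: the job done as asked, in the order asked, and still so for the second after the job is handed in, with the robot touching nothing.
It also fails if it takes over 61 s, if anything falls off the work surface, if the arm or the gripper's body presses on something with over 40 N, if the wrist force passes 120 N, or if a joint passes its speed limit or range.

## Working session

There is one attempt and no reset: what is moved stays moved. The work goes in short steps, Python scripts to look and compute and a tool call to move; the robot and the scene stay as the last step left them, time stands still between calls to the robot, and variables do not carry over. Pictures are saved under pics/ and viewed, and the job is handed in when it is done.

Besides the shell and the picture viewer there is one more tool, called after ">>>" as name([rows], argument=value, ...), one row to a line, values as JSON. move_arm: Moves the arm, as the interface text tells. Its arguments: {"type":"object","properties":{"series":{"type":"array","items":{"type":"array","items":{"type":"array","items":{"type":"number"}}}}},"required":["series"]}

```bash
mkdir -p pics; ls
python3 - <<'E'
from station import r
import cv2,pickle
s=r.sense();print({k:s[k] for k in('time_s','tcp_pos','ee_rot','wrist_force','gripper_width')})
for n in('side','top'):
    c=r.capture(n);cv2.imwrite(f'pics/{n}0.png',c['color']);pickle.dump(c,open(f'{n}0.pkl','wb'))
    print(n,c['fx'],c['fy'],c['cx'],c['cy'],c['rvec'],c['tvec'])
E
```

```text
pics
{'time_s': 0.0, 'tcp_pos': array([ 0.21574231, -0.5858784 ,  0.19787373]), 'ee_rot': array([[-3.45362977e-01,  9.38468835e-01, -8.12307657e-04],
       [ 9.38466657e-01,  3.45363927e-01,  2.02280714e-03],
       [ 2.17888322e-03, -6.37209559e-05, -9.99997624e-01]]), 'wrist_force': array([-0.19747043, -0.50649722,  0.09954779]), 'gripper_width': 0.9975309638519992}
side 433.8068243796961 433.8068243796961 313.636456886338 234.0496621501866 [ 1.02312317 -2.50788895  0.95444862] [0.37768764 0.29281938 0.96701555]
top 523.8781769321206 523.8781769321206 322.48383541078925 249.2714440958101 [ 2.09811584 -2.1485122   0.2239669 ] [0.01675171 0.50524751 1.40775884]
```

View pics/top0.png

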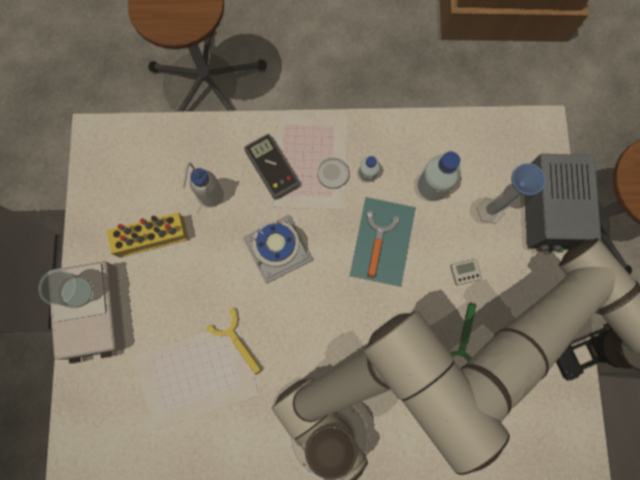

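View pics/side0.png

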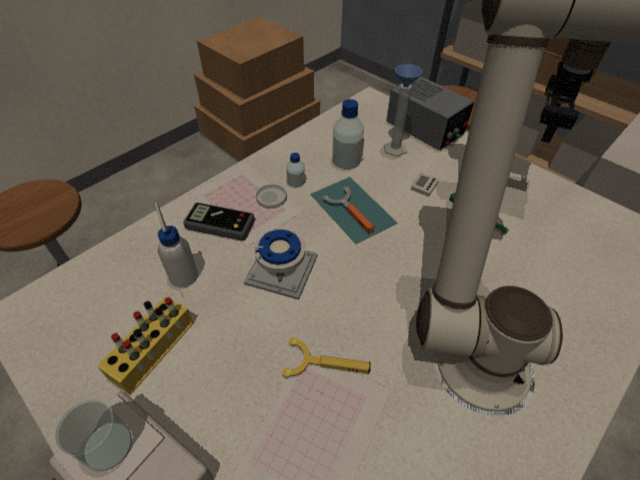

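The spanner-shaped things in the top view are orange on the mat (376,245), yellow (235,340) and green (467,330). The orange one on the blue-grey mat fits the description. I'll confirm it in an enlarged crop.

```bash
cat > h.py <<'E'
import numpy as np,cv2,pickle
def load(n): return pickle.load(open(n+'.pkl','rb'))
def K(c): return np.array([[c['fx'],0,c['cx']],[0,c['fy'],c['cy']],[0,0,1.]])
def ray(c,uv):
    R,_=cv2.Rodrigues(np.array(c['rvec'],float));t=np.array(c['tvec'],float).ravel()
    d=R.T@np.linalg.inv(K(c))@np.array([uv[0],uv[1],1.]);return -R.T@t,d
def plane(c,uv,z):
    o,d=ray(c,uv);return o+d*(z-o[2])/d[2]
def proj(c,P):
    return cv2.projectPoints(np.array(P,float).reshape(-1,1,3),np.array(c['rvec'],float),np.array(c['tvec'],float),K(c),None)[0].reshape(-1,2)
def snap(n,name):
    from station import r
    c=r.capture(n);pickle.dump(c,open(name+'.pkl','wb'));return c
def crop(c,x0,y0,w,h,s,out):
    cv2.imwrite(out,cv2.resize(c['color'][y0:y0+h,x0:x0+w],None,fx=s,fy=s,interpolation=cv2.INTER_CUBIC))
E
python3 - <<'E'
from h import *
t=load('top0');s=load('side0')
a=cv2.resize(t['color'][195:295,235:425],None,fx=4,fy=4,interpolation=cv2.INTER_CUBIC);cv2.imwrite('pics/c1.png',a)
crop(s,235,170,165,130,4.5,'pics/c2.png')
E
```

```text
(no output)
```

View pics/c1.png

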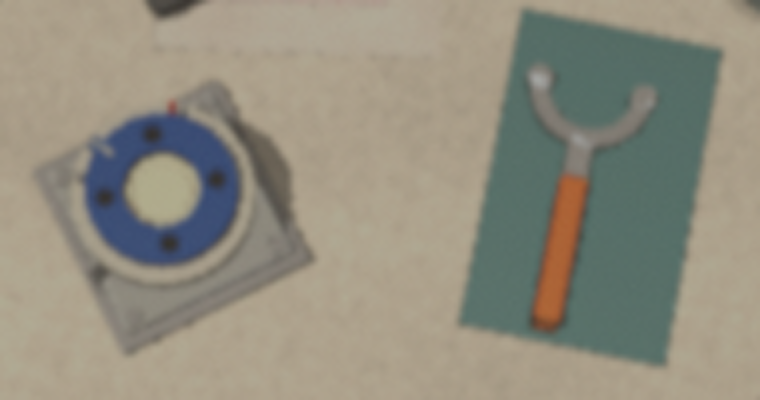

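View pics/c2.png

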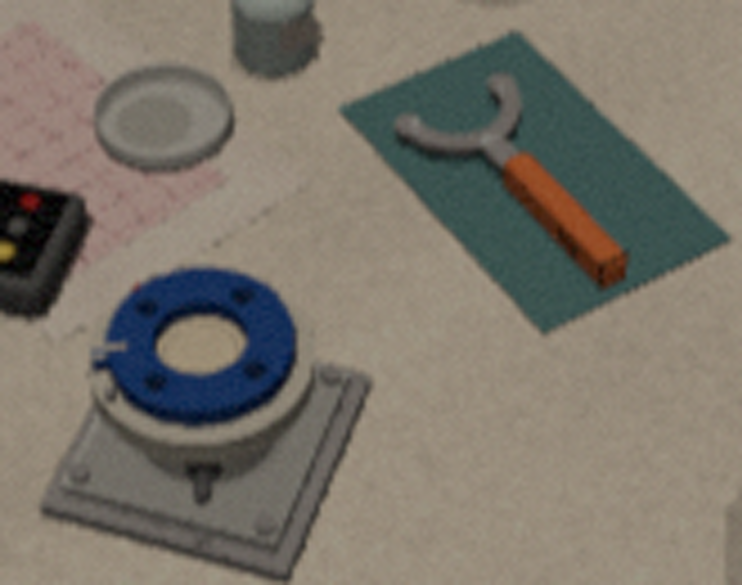

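```bash
cat >> h.py <<'E'
def biggest(m):
    cs,_=cv2.findContours(m,cv2.RETR_EXTERNAL,cv2.CHAIN_APPROX_NONE);return max(cs,key=cv2.contourArea)
def masks(c,box):
    x0,y0,x1,y1=box
    hsv=cv2.cvtColor(c['color'],cv2.COLOR_BGR2HSV);z=np.zeros(hsv.shape[:2],np.uint8);z[y0:y1,x0:x1]=255
    f=lambda lo,hi:cv2.inRange(hsv,lo,hi)&z
    return {'blue':f((105,140,40),(125,255,255)),'orange':f((3,150,80),(16,255,255)),'mat':f((75,50,40),(105,140,255)),'red':f((0,90,60),(6,255,255))|f((172,90,60),(180,255,255))}
def fitcirc(P):
    A=np.c_[2*P[:,:2],np.ones(len(P))];s=np.linalg.lstsq(A,(P[:,:2]**2).sum(1),rcond=None)[0]
    return s[:2],np.sqrt(s[2]+s[:2]@s[:2])
E
python3 - <<'E'
from h import *
boxes={'top':((240,210,315,285),(345,190,420,290)),'side':((240,215,315,300),(305,170,400,245))}
for n in('top','side'):
    c=load(n+'0')
    m=masks(c,boxes[n][0])
    b=biggest(m['blue'])[:,0,:].astype(float)
    P=np.array([plane(c,p,.102) for p in b]);
    hull=cv2.convexHull(P[:,:2].astype(np.float32))[:,0,:]
    print(n,'ring outer',fitcirc(P), 'hull fit',fitcirc(hull))
    bm=np.zeros(c['color'].shape[:2],np.uint8);cv2.fillPoly(bm,[b.astype(int)],255)
    # inner hole
    g=cv2.cvtColor(c['color'],cv2.COLOR_BGR2HSV)
    inn=cv2.inRange(g,(10,30,100),(40,140,255))&bm
    ci=biggest(inn)[:,0,:].astype(float);Pi=np.array([plane(c,p,.102) for p in ci]);print(' inner',fitcirc(Pi))
    dk=((c['color'].max(2)<62)&(bm>0)).astype(np.uint8)
    nn,l,st,ce=cv2.connectedComponentsWithStats(dk)
    for i in range(1,nn):
        if st[i,4]>4:print(' dark',st[i,4],ce[i].round(1),plane(c,ce[i],.102)[:2].round(4))
    r=m['red'];ys,xs=np.nonzero(r);print(' red',len(xs),xs.mean() if len(xs) else 0,ys.mean() if len(xs) else 0)
    m=masks(c,boxes[n][1]);
    o=biggest(m['orange']);rc=cv2.minAreaRect(o);print(' orange',rc)
    for p in cv2.boxPoints(rc):print('   z27',plane(c,p,.027)[:2].round(4))
    full=biggest(m['mat']);rc=cv2.minAreaRect(full);
    q=cv2.approxPolyDP(cv2.convexHull(full),6,True)[:,0,:]
    W=[plane(c,p,.003)[:2].round(4) for p in q];print(' mat',q.tolist(),W,np.mean(W,0))
E
```

```text
Traceback (most recent call last):
  File "h.py", line 17, in biggest
    cs,_=cv2.findContours(m,cv2.RETR_EXTERNAL,cv2.CHAIN_APPROX_NONE);return max(cs,key=cv2.contourArea)
                                                                            ~~~^^^^^^^^^^^^^^^^^^^^^^^^
ValueError: max() iterable argument is empty
```

Run:
```python
from h import *
for n,pts in(('top',((262,237),(290,250),(276,243),(258,232),(278,221),(376,252),(400,250),(374,206),(390,225),(273,228),(289,240))),('side',((265,240),(280,246),(365,215),(380,225),(268,238)))):
    c=load(n+'0');g=cv2.cvtColor(c['color'],cv2.COLOR_BGR2HSV)
    for u,v in pts:print(n,u,v,c['color'][v,u],g[v,u])
```

```text
top 262 237 [115  76  59] [111 124 115]
top 290 250 [114  77  60] [111 121 114]
top 276 243 [140 170 175] [ 26  51 175]
top 258 232 [117  99  91] [111  57 117]
top 278 221 [ 85  94 139] [  5  99 139]
top 376 252 [ 55  99 171] [ 11 173 171]
top 400 250 [103 110  87] [ 81  53 110]
top 374 206 [103 109  86] [ 82  54 109]
top 390 225 [111 120 120] [ 30  19 120]
top 273 228 [48 49 52] [ 8 20 52]
top 289 240 [52 52 54] [ 0  9 54]
side 265 240 [88 48 24] [109 185  88]
side 280 246 [114 139 151] [ 20  62 151]
side 365 215 [80 81 59] [89 69 81]
side 380 225 [81 85 60] [85 75 85]
side 268 238 [47 25 15] [111 174  47]
```

```bash
sed -i "s/(105,140,40)/(105,90,40)/;s/(3,150,80)/(3,130,60)/;s/(75,50,40),(105,140,255)/(72,42,40),(105,140,255)/" h.py
cat > m.py <<'E'
from h import *
import sys
boxes={'top':((240,210,315,285),(345,190,420,290)),'side':((240,215,315,300),(305,170,400,245))}
for n in('top','side'):
    c=load(n+'0')
    m=masks(c,boxes[n][0])
    b=biggest(m['blue'])[:,0,:].astype(float)
    P=np.array([plane(c,p,.102) for p in b]);
    hull=cv2.convexHull(P[:,:2].astype(np.float32))[:,0,:]
    print(n,'ring outer',fitcirc(P), 'hull fit',fitcirc(hull))
    bm=np.zeros(c['color'].shape[:2],np.uint8);cv2.fillPoly(bm,[b.astype(int)],255)
    # inner hole
    g=cv2.cvtColor(c['color'],cv2.COLOR_BGR2HSV)
    inn=cv2.inRange(g,(10,30,100),(40,140,255))&bm
    ci=biggest(inn)[:,0,:].astype(float);Pi=np.array([plane(c,p,.102) for p in ci]);print(' inner',fitcirc(Pi))
    dk=((c['color'].max(2)<(75 if n=='top' else 62))&(bm>0)).astype(np.uint8)
    nn,l,st,ce=cv2.connectedComponentsWithStats(dk)
    for i in range(1,nn):
        if st[i,4]>4:print(' dark',st[i,4],ce[i].round(1),plane(c,ce[i],.102)[:2].round(4))
    r=m['red'];ys,xs=np.nonzero(r);print(' red',len(xs),xs.mean() if len(xs) else 0,ys.mean() if len(xs) else 0)
    m=masks(c,boxes[n][1]);
    o=biggest(m['orange']);rc=cv2.minAreaRect(o);print(' orange',rc)
    for p in cv2.boxPoints(rc):print('   z27',plane(c,p,.027)[:2].round(4))
    full=biggest(m['mat']);rc=cv2.minAreaRect(full);
    q=cv2.approxPolyDP(cv2.convexHull(full),6,True)[:,0,:]
    W=[plane(c,p,.003)[:2].round(4) for p in q];print(' mat',q.tolist(),W,np.mean(W,0))
E
python3 m.py
```

```text
top ring outer (array([0.51834852, 0.13204026]), np.float64(0.04791509668091183)) hull fit (array([0.51870739, 0.13258687]), np.float64(0.048995806419934874))
 inner (array([0.51849182, 0.13305231]), np.float64(0.022587393903128923))
 dark 11 [272.6 228.1] [0.5565 0.1387]
 dark 11 [288.5 239.4] [0.5243 0.0961]
 dark 10 [260.8 244. ] [0.5133 0.1707]
 dark 9 [276.9 255.3] [0.4814 0.1278]
 red 1 278.0 221.0
 orange ((374.4807434082031, 257.5961608886719), (6.667947769165039, 37.85041046142578), 11.309932708740234)
   z27 [ 0.4323 -0.1198]
   z27 [ 0.5383 -0.1454]
   z27 [ 0.534  -0.1638]
   z27 [ 0.4282 -0.138 ]
 mat [[366, 199], [413, 208], [400, 284], [351, 274]] [array([ 0.6623, -0.1273]), array([ 0.632 , -0.2638]), array([ 0.4093, -0.2136]), array([ 0.4412, -0.0754])] [ 0.5362   -0.170025]
side ring outer (array([0.51397691, 0.13577007]), np.float64(0.051524712466934595)) hull fit (array([0.51491841, 0.13726089]), np.float64(0.05338205759212648))
 inner (array([0.51350128, 0.1363023 ]), np.float64(0.02058395325373066))
 dark 12 [288.5 235.5] [0.5223 0.0965]
 dark 11 [267. 238.] [0.5546 0.1397]
 dark 53 [277.8 240. ] [0.5305 0.1252]
 dark 12 [291.2 251.9] [0.479  0.1285]
 dark 14 [268.9 254.6] [0.5114 0.1718]
 dark 73 [279.1 260.3] [0.4807 0.1665]
 red 6 241.5 215.33333333333334
 orange ((360.25, 218.25), (36.06244659423828, 8.485280990600586), 45.0)
   z27 [ 0.5328 -0.1322]
   z27 [ 0.5368 -0.1632]
   z27 [ 0.4192 -0.1362]
   z27 [ 0.4168 -0.1072]
 mat [[311, 194], [350, 178], [396, 222], [356, 243]] [array([ 0.6634, -0.1262]), array([ 0.6268, -0.2661]), array([ 0.4047, -0.214 ]), array([ 0.4352, -0.0724])] [ 0.532525 -0.169675]
```

Run:
```python
from h import *
t=load('top0');s=load('side0')
C=np.array([.518,.1335])
crop(t,252,212,48,48,12,'pics/c3.png');crop(t,360,198,50,50,12,'pics/c4.png');crop(s,318,178,50,50,12,'pics/c5.png');crop(s,250,220,60,50,12,'pics/c6.png')
```

```text
(no output)
```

View pics/c3.png

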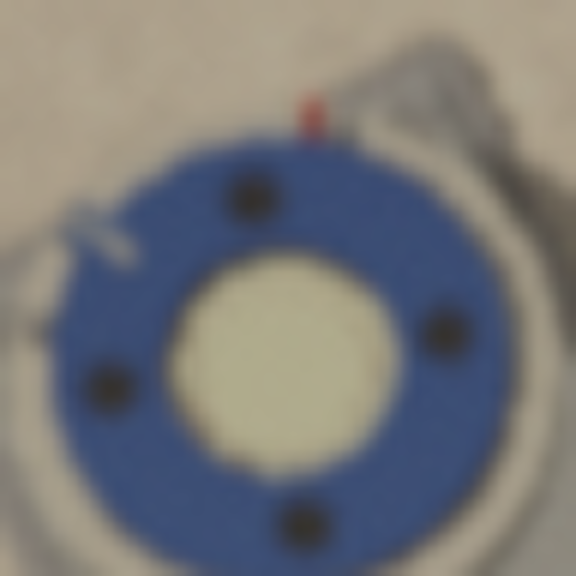

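View pics/c4.png

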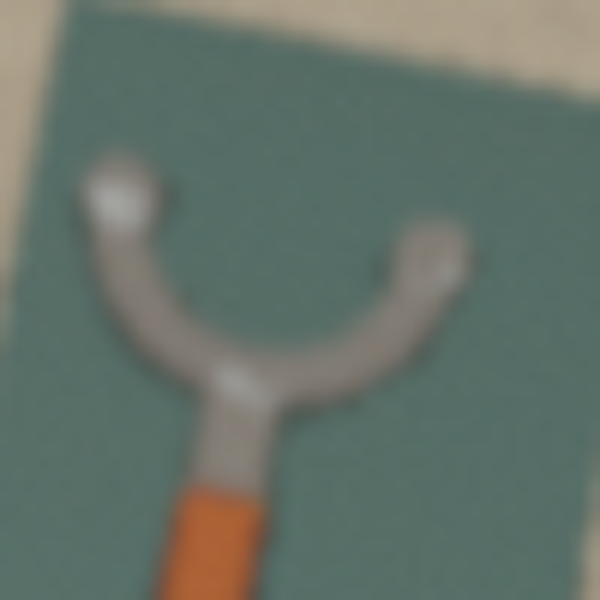

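View pics/c5.png

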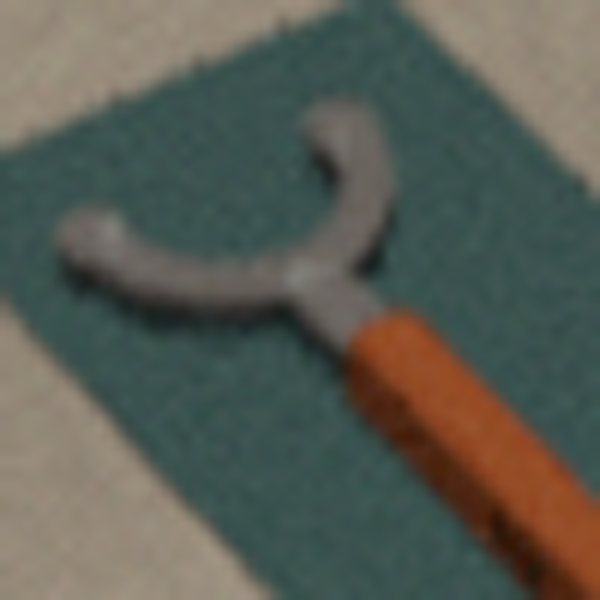

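View pics/c6.png

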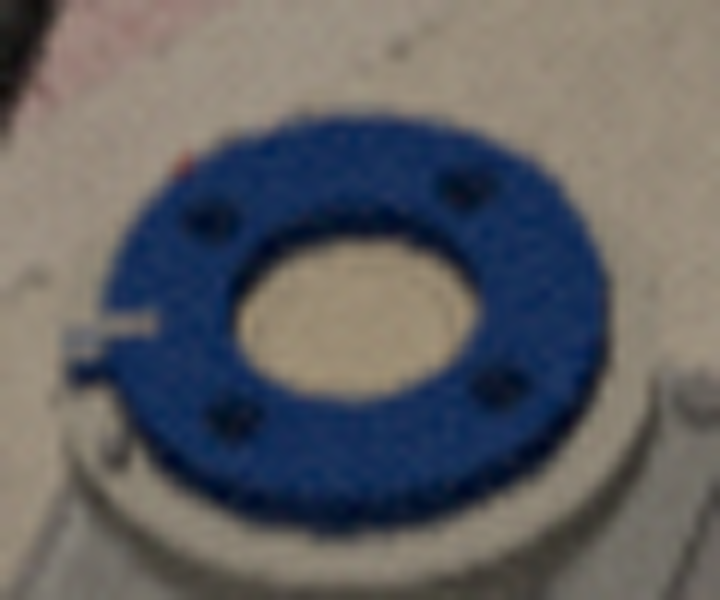

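Run:
```python
from h import *
t=load('top0');s=load('side0')
C=np.array([.518,.1335])
f=lambda x,y,x0,y0,k=12:((x+.5)/k-.5+x0,(y+.5)/k-.5+y0)
ang=lambda d:np.degrees(np.arctan2(d[1],d[0]))
a=plane(t,f(120,190,360,198),.019)[:2];b=plane(t,f(435,255,360,198),.019)[:2]
print('top pins',a,b,(a+b)/2,np.linalg.norm(a-b),'y ang',ang(a-b))
a=plane(s,f(95,235,318,178),.019)[:2];b=plane(s,f(340,130,318,178),.019)[:2]
print('side pins',a,b,(a+b)/2,np.linalg.norm(a-b),'y ang',ang(a-b))
for c,u,n in((t,f(313,100,252,212),'red t'),(s,f(185,158,250,220),'red s')):
    p=plane(c,u,.088)[:2]-C;print(n,np.linalg.norm(p),ang(p))
for c,u,n in((t,f(78,210,252,212),'white t'),(s,f(70,330,250,220),'white s')):
    p=plane(c,u,.096)[:2]-C;print(n,np.linalg.norm(p),ang(p))
```

```text
top pins [ 0.61419246 -0.13408066] [ 0.59641177 -0.20907413] [ 0.60530211 -0.17157739] 0.07707252093654245 y ang 76.66166820965806
side pins [ 0.61073598 -0.13462978] [ 0.5927251  -0.20649068] [ 0.60173054 -0.17056023] 0.07408360491902241 y ang 75.92950685627176
red t 0.06512954835026621 -6.565669575526943
red s 0.06456376421483667 -8.412797344588913
white t 0.05915776553920481 49.82955548665476
white s 0.05802521038804145 47.583781705453376
```

>>> move_arm([
  [[3.05,4.32,0,0,0,0,1],[3.05,4.32,0,0,0,0,1],[3.05,4.32,0,0,0,0,1],[3.05,4.32,0,0,0,0,1],[3.05,4.32,0,0,0,0,1],[3.05,4.32,0,0,0,0,1],[3.05,4.32,0,0,0,0,1],[3.05,4.32,0,0,0,0,1],[3.05,4.32,0,0,0,0,1],[3.05,4.32,0,0,0,0,1],[0,0,2,0,0,5,1],[0,0,2,0,0,5,1]],
])

```text
time_s: 1.6
tcp_pos: [0.5161, -0.15, 0.158]
ee_rot: [[-0.176, 0.984, -0.001], [0.984, 0.176, 0.0], [0.0, -0.0, -1.0]]
wrist_force: [-0.1, -0.5, -0.2]
gripper_width: 1.0
```

```bash
cat >> h.py <<'E'
def to(p,ang):
    """deltas from measured pose to TCP p, tool x at world angle ang (tool down)"""
    from station import r
    s=r.sense();R=s['ee_rot'];d=np.array(p)-s['tcp_pos']
    a=np.degrees(np.arctan2(R[1,0],R[0,0]));da=(ang-a+180)%360-180
    print('t',round(s['time_s'],2),'tcp',s['tcp_pos'].round(4),'xang',a.round(2),'zaxis',R[:,2].round(4),'j',np.round(s['joints'],1),'F',s['wrist_force'].round(2),'M',s['moment'].round(2),'w',round(s['gripper_width'],3))
    print('tool delta cm',(R.T@d*100).round(2),'tool z turn',(-da).round(2))
E
python3 -c "
from h import *
to((.516,-.15,.1),76.4)"
```

```text
t 1.6 tcp [ 0.5161 -0.15    0.158 ] xang 100.14 zaxis [-5.e-04  3.e-04 -1.e+00] j [  1.1  15.6 -15.3  -0.  -59.1 -80.9] F [-0.08 -0.55 -0.24] M [ 0.    0.03 -0.05] w 1.0
tool delta cm [ 0.   -0.01  5.8 ] tool z turn 23.74
```

>>> move_arm([
  [[0,0,0,0,0,-10.4,1],[0,0,0,0,0,-10.4,1],[0,0,0,0,0,-10.4,1],[0,0,0,0,0,-10.4,1],[0,0,0,0,0,-10.4,1],[0,0,0,0,0,-10.4,1],[0,0,0,0,0,-10.4,1],[0,0,0,0,0,-10.4,1],[0,0,0,0,0,-10.4,1],[0,0,0,0,0,-10.4,1],[0,0,0,0,0,-10.4,1],[0,0,0,0,0,-10.4,1]],
])

```text
time_s: 3.1
tcp_pos: [0.5156, -0.1509, 0.1585]
ee_rot: [[-0.703, -0.711, -0.001], [-0.711, 0.703, 0.0], [0.001, 0.001, -1.0]]
wrist_force: [-0.1, -0.4, 0.2]
gripper_width: 0.998
```

>>> move_arm([
  [[0,0,2,0,0,-10.4,1],[0,0,2,0,0,-10.4,1],[0,0,2,0,0,-10.4,1],[0,0,0,0,0,0,1]],
])

```text
time_s: 3.6
tcp_pos: [0.5144, -0.1509, 0.0972]
ee_rot: [[-0.241, -0.971, -0.005], [-0.971, 0.241, 0.0], [0.001, 0.005, -1.0]]
wrist_force: [0.2, 0.0, 0.5]
gripper_width: 1.002
```

```bash
python3 -c "
from h import *
to((.516,-.15,.008),256.4)
c=snap('top','t1');crop(c,340,180,100,110,6,'pics/t1.png')
c=snap('side','s1');crop(c,300,140,120,120,5,'pics/s1.png')"
```

```text
t 3.6 tcp [ 0.5144 -0.1509  0.0972] xang -103.93 zaxis [-4.6e-03  3.0e-04 -1.0e+00] j [  1.   19.3 -19.9  -0.  -51.1  75.1] F [0.17 0.03 0.52] M [-0.11  0.13 -0.03] w 1.002
tool delta cm [-0.13 -0.18  8.92] tool z turn -0.33
```

View pics/t1.png

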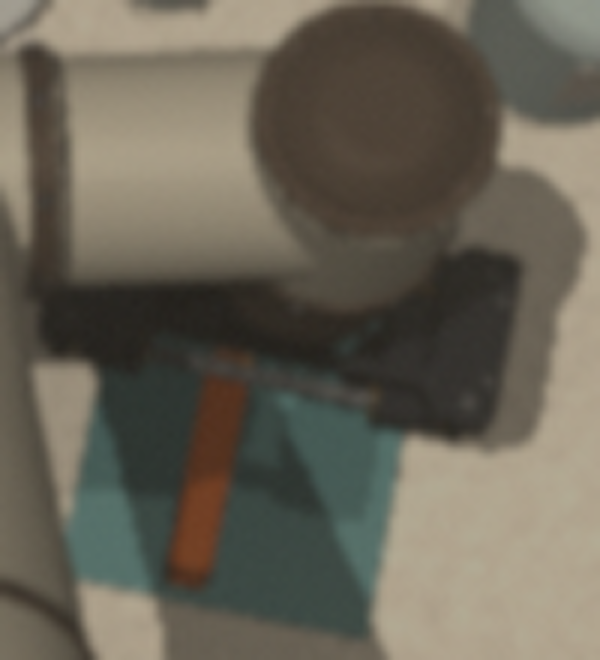

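View pics/s1.png

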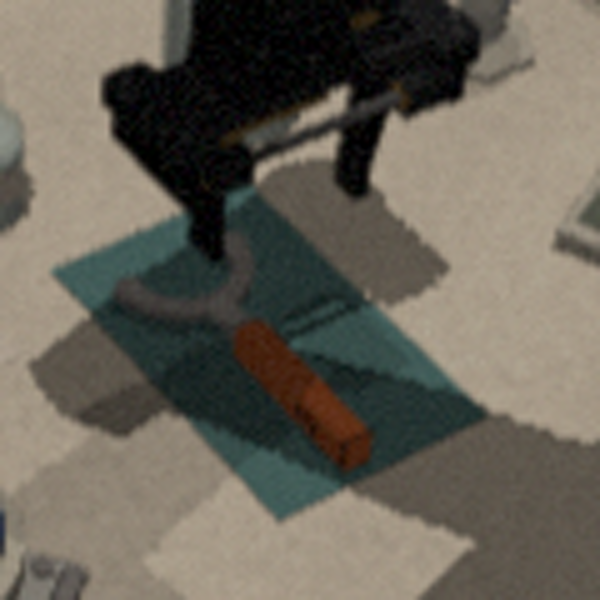

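The gripper straddles the orange handle, which is at (205,470) in the top crop. Next it goes down and grips.

>>> move_arm([
  [[-0.13,-0.18,2,0,0,-0.3,1],[0,0,2,0,0,0,1],[0,0,2,0,0,0,1],[0,0,1.5,0,0,0,1],[0,0,0.8,0,0,0,1],[0,0,0.5,0,0,0,1],[0,0,0,0,0,0,1]],
])

```text
time_s: 4.58
tcp_pos: [0.5182, -0.1502, 0.011]
ee_rot: [[-0.233, -0.972, 0.0], [-0.972, 0.233, -0.0], [0.0, -0.0, -1.0]]
wrist_force: [0.9, 0.7, -0.1]
gripper_width: 1.0
```

```bash
python3 -c "
from h import *
to((.516,-.15,.008),256.4)"
```

```text
t 4.58 tcp [ 0.5182 -0.1502  0.011 ] xang -103.49 zaxis [ 1.e-04 -1.e-04 -1.e+00] j [  1.1  26.1 -24.7   0.  -39.2  75.4] F [ 0.9   0.66 -0.05] M [-0.04  0.14  0.03] w 1.0
tool delta cm [0.03 0.22 0.3 ] tool z turn 0.11
```

>>> move_arm([
  [[0,0,0.3,0,0,0.1,1],[0,0,0,0,0,0,-1],[0,0,0,0,0,0,-1],[0,0,0,0,0,0,-1],[0,0,0,0,0,0,-1],[0,0,0,0,0,0,-1],[0,0,0,0,0,0,-1],[0,0,0,0,0,0,-1]],
])

```text
time_s: 5.58
tcp_pos: [0.5181, -0.1502, 0.0079]
ee_rot: [[-0.235, -0.972, 0.0], [-0.972, 0.235, -0.0], [0.0, -0.0, -1.0]]
wrist_force: [0.0, -0.0, 0.5]
gripper_width: 0.288
```

```bash
python3 -c "
from h import *
to((.516,-.15,.008),256.4)"
```

```text
t 5.58 tcp [ 0.5181 -0.1502  0.0079] xang -103.58 zaxis [ 0. -0. -1.] j [  1.1  26.4 -24.8   0.  -38.8  75.3] F [ 0.   -0.02  0.51] M [-0.05  0.18  0.04] w 0.288
tool delta cm [ 0.03  0.2  -0.01] tool z turn 0.02
```

>>> move_arm([
  [[0,0,0,0,0,0,-1],[0,0,0,0,0,0,-1],[0,0,0,0,0,0,-1],[0,0,0,0,0,0,-1]],
])

```text
time_s: 6.08
tcp_pos: [0.518, -0.1502, 0.008]
ee_rot: [[-0.235, -0.972, 0.0], [-0.972, 0.235, 0.0], [-0.0, -0.0, -1.0]]
wrist_force: [0.7, -0.8, -1.2]
gripper_width: 0.005
```

```bash
python3 -c "
from h import *
to((.516,-.15,.2),256.4)"
```

```text
t 6.08 tcp [ 0.518  -0.1502  0.008 ] xang -103.59 zaxis [ 0.  0. -1.] j [  1.1  26.4 -24.8  -0.  -38.8  75.3] F [ 0.75 -0.76 -1.16] M [-0.11  0.2   0.01] w 0.005
tool delta cm [  0.03   0.2  -19.2 ] tool z turn 0.01
```

```bash
python3 -c "
from h import *
c=snap('top','t2');crop(c,340,180,100,110,6,'pics/t2.png')
c=snap('side','s2');crop(c,300,140,120,120,5,'pics/s2.png')
for n in('t2','s2'):print(proj(load(n),[[.518,-.15,.008],[.518,-.15,.027]]))
"
```

```text
[[376.12036905 246.67153298]
 [376.86397834 245.32416855]]
[[351.95543308 212.52530104]
 [352.38584115 207.93000964]]
```

View pics/t2.png

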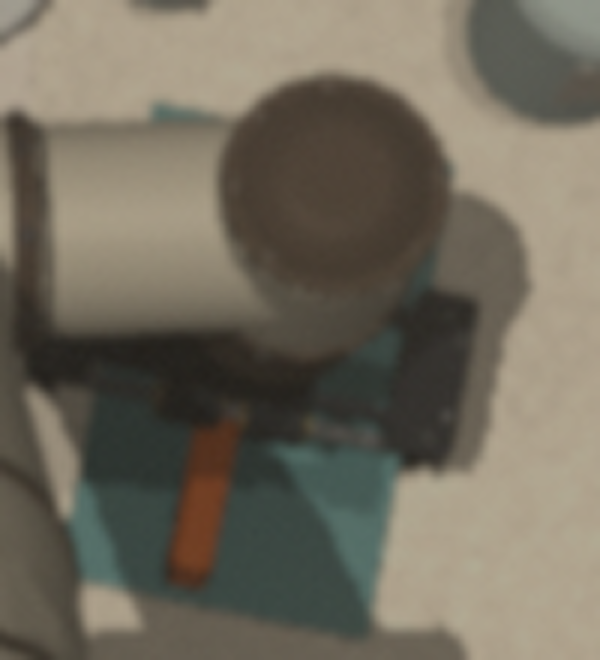

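View pics/s2.png

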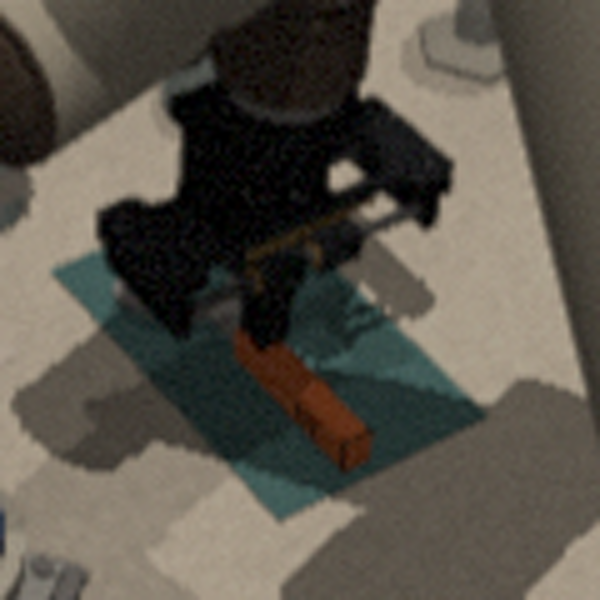

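The reading says the fingers are shut, but both pictures show them around the handle. I'll lift a little and check by weight and by eye.

>>> move_arm([
  [[0,0,-1,0,0,0,-1],[0,0,-1.5,0,0,0,-1],[0,0,-1.5,0,0,0,-1],[0,0,0,0,0,0,-1],[0,0,0,0,0,0,-1]],
])

```text
time_s: 6.8
tcp_pos: [0.5178, -0.1501, 0.0481]
ee_rot: [[-0.235, -0.972, 0.0], [-0.972, 0.235, 0.0], [-0.0, -0.0, -1.0]]
wrist_force: [-0.3, 0.0, -0.9]
gripper_width: 0.005
```

```bash
python3 -c "
from h import *
to((.516,-.15,.2),256.4)
c=snap('top','t3');crop(c,340,180,100,110,6,'pics/t3.png')
c=snap('side','s3');crop(c,300,140,120,120,5,'pics/s3.png')
"
```

```text
t 6.8 tcp [ 0.5178 -0.1501  0.0481] xang -103.6 zaxis [ 1.e-04  2.e-04 -1.e+00] j [  1.1  23.  -22.8  -0.  -44.2  75.3] F [-0.31  0.01 -0.93] M [-0.11  0.16 -0.05] w 0.005
tool delta cm [  0.03   0.18 -15.19] tool z turn 0.0
```

View pics/s3.png

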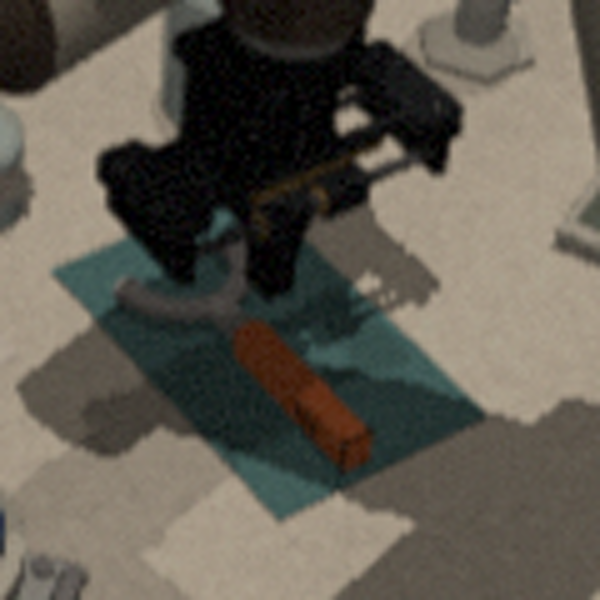

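View pics/t3.png

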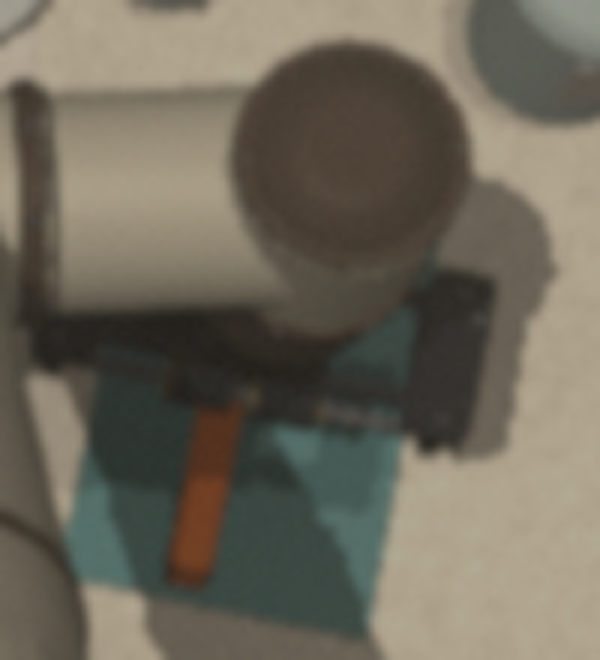

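```bash
python3 -c "
from h import *
s=load('s3');ux=np.array([-.235,-.972,0])
T=np.array([.5144,-.1509,.0972])
f=lambda P:((proj(s,P)-[300,140])*5).round(0).tolist()
print('s1 tips',f([T+ux*.05,T-ux*.05,T]))
T=np.array([.5178,-.1501,.0481]);print('s3',f([T,T+ux*.015,T-ux*.015,T+[0,0,.04]]))
T=np.array([.518,-.1502,.008]);print('s2',f([T,T+ux*.015,T-ux*.015,T+[0,0,.019]]))
o=np.array([.6035,-.171]);x=np.array([.972,-.235]);
P=[np.r_[o+x*a,z] for a in(-.068,-.18) for z in(.003,.027)];print('handle',f(P))
crop(load('s2'),325,180,60,60,10,'pics/s2z.png')
crop(load('s3'),325,160,60,60,10,'pics/s3z.png')
"
```

```text
s1 tips [[348.0, 220.0], [202.0, 285.0], [276.0, 252.0]]
s3 [[265.0, 314.0], [286.0, 304.0], [243.0, 323.0], [270.0, 262.0]]
s2 [[260.0, 362.0], [281.0, 353.0], [239.0, 372.0], [262.0, 339.0]]
handle [[240.0, 348.0], [243.0, 319.0], [354.0, 467.0], [358.0, 438.0]]
```

View pics/s2z.png

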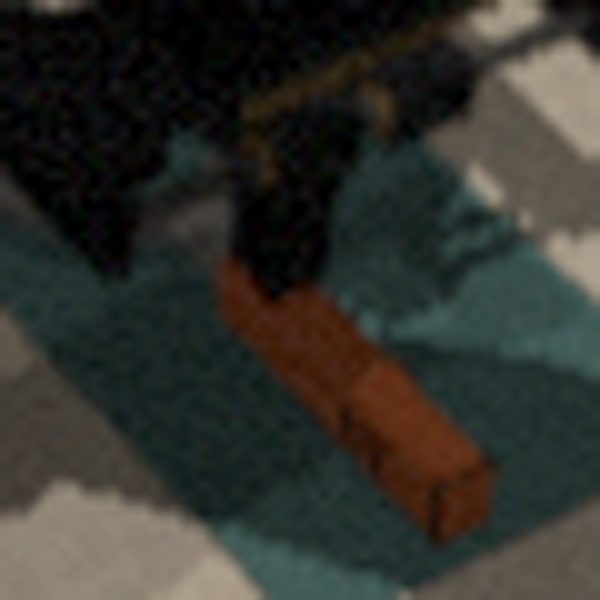

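View pics/s3z.png

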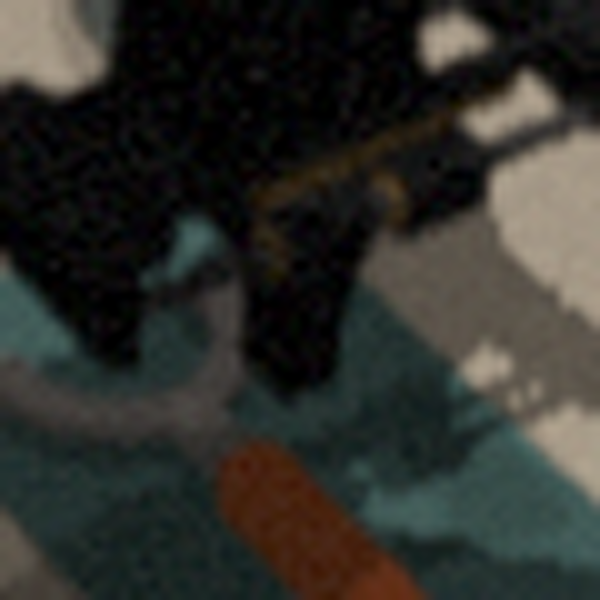

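The fingers closed above the handle. In the side view the tips sit about 19 mm higher than the reported TCP puts them. Tips were seen at crop (352,192) and (208,257); a 19 mm offset predicts (348,195) and (202,260). I'll reopen and go down further in small steps, watching the force.

>>> move_arm([
  [[0,0,0,0,0,0,1],[0,0.2,0,0,0,0,1],[0,0,0,0,0,0,1],[0,0,0,0,0,0,1],[0,0,0,0,0,0,1],[0,0,0,0,0,0,1],[0,0,0,0,0,0,1],[0,0,1.5,0,0,0,1],[0,0,1.5,0,0,0,1],[0,0,1.0,0,0,0,1],[0,0,0,0,0,0,1]],
])

```text
time_s: 8.28
tcp_pos: [0.5151, -0.1497, 0.0065]
ee_rot: [[-0.235, -0.972, -0.003], [-0.972, 0.235, -0.0], [0.001, 0.003, -1.0]]
wrist_force: [0.9, 0.6, -0.0]
gripper_width: 0.998
```

>>> move_arm([
  [[0,0,0.5,0,0,0,1],[0,0,0,0,0,0,1]],
])

```text
time_s: 8.52
tcp_pos: [0.5161, -0.1497, 0.0028]
ee_rot: [[-0.235, -0.972, -0.0], [-0.972, 0.235, 0.0], [-0.0, 0.0, -1.0]]
wrist_force: [0.5, 0.3, -0.0]
gripper_width: 0.997
```

```bash
python3 -c "
from h import *
to((.516,-.15,-.01),256.4)
c=snap('side','s4');crop(c,300,140,120,120,5,'pics/s4.png')
"
```

```text
t 8.53 tcp [ 0.5161 -0.1497  0.0028] xang -103.59 zaxis [-1.e-04  0.e+00 -1.e+00] j [  1.1  26.7 -25.4  -0.  -38.   75.3] F [ 0.47  0.27 -0.03] M [-0.12  0.11 -0.03] w 0.997
tool delta cm [ 0.03 -0.    1.28] tool z turn 0.01
```

View pics/s4.png

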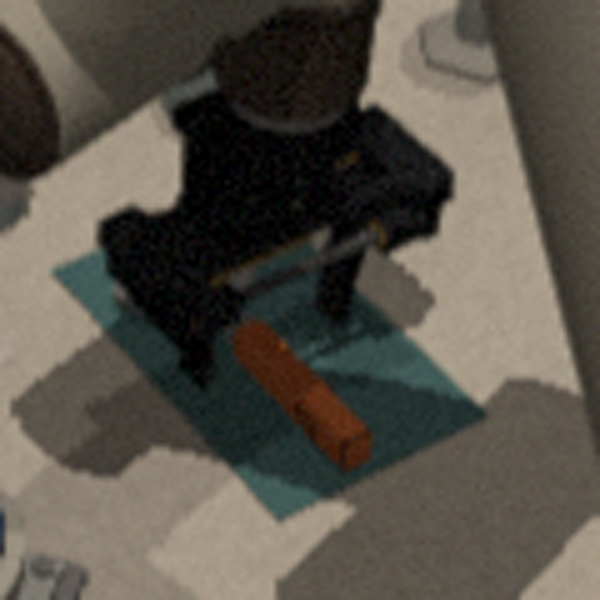

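>>> move_arm([
  [[0,0,0.4,0,0,0,1],[0,0,0,0,0,0,1]],
])

```text
time_s: 8.82
tcp_pos: [0.5159, -0.1497, -0.0012]
ee_rot: [[-0.235, -0.972, -0.0], [-0.972, 0.235, 0.0], [0.0, 0.0, -1.0]]
wrist_force: [-0.5, -0.1, -0.1]
gripper_width: 1.004
```

>>> move_arm([
  [[0,0,0.4,0,0,0,1],[0,0,0,0,0,0,1]],
])

```text
time_s: 9.07
tcp_pos: [0.5158, -0.1497, -0.0054]
ee_rot: [[-0.235, -0.972, -0.001], [-0.972, 0.235, 0.0], [0.0, 0.001, -1.0]]
wrist_force: [0.7, -0.4, 0.3]
gripper_width: 1.001
```

>>> move_arm([
  [[0,0,0.3,0,0,0,1],[0,0,0,0,0,0,1]],
])

```text
time_s: 9.32
tcp_pos: [0.5159, -0.1497, -0.0083]
ee_rot: [[-0.235, -0.972, -0.001], [-0.972, 0.235, 0.0], [0.0, 0.001, -1.0]]
wrist_force: [0.2, 0.8, 0.3]
gripper_width: 0.999
```

```bash
python3 -c "
from h import *
to((.516,-.15,-.01),256.4)
c=snap('side','s5');crop(c,300,140,120,120,5,'pics/s5.png')
"
```

```text
t 9.32 tcp [ 0.5159 -0.1497 -0.0083] xang -103.59 zaxis [-6.e-04  0.e+00 -1.e+00] j [  1.1  27.7 -25.9  -0.  -36.5  75.3] F [0.22 0.81 0.27] M [-0.1   0.14 -0.02] w 0.999
tool delta cm [ 0.03 -0.02  0.17] tool z turn 0.01
```

View pics/s5.png

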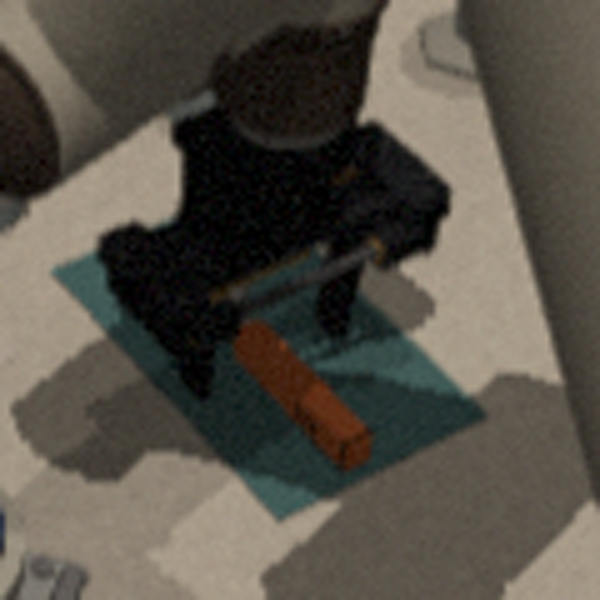

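No contact at a reported z of -8 mm confirms the offset. Closing now.

>>> move_arm([
  [[0,0,0.1,0,0,0,1],[0,0,0,0,0,0,-1],[0,0,0,0,0,0,-1],[0,0,0,0,0,0,-1],[0,0,0,0,0,0,-1],[0,0,0,0,0,0,-1],[0,0,0,0,0,0,-1],[0,0,0,0,0,0,-1],[0,0,0,0,0,0,-1],[0,0,0,0,0,0,-1]],
])

```text
time_s: 10.62
tcp_pos: [0.516, -0.1498, -0.009]
ee_rot: [[-0.235, -0.972, -0.0], [-0.972, 0.235, -0.0], [0.0, 0.0, -1.0]]
wrist_force: [0.1, -1.2, -0.3]
gripper_width: 0.227
```

```bash
python3 -c "
from h import *
to((.516,-.15,-.01),256.4)
c=snap('side','s6');crop(c,300,140,120,120,5,'pics/s6.png')
"
```

```text
t 10.62 tcp [ 0.516  -0.1498 -0.009 ] xang -103.59 zaxis [-1.e-04 -1.e-04 -1.e+00] j [  1.1  27.7 -25.9   0.  -36.4  75.3] F [ 0.13 -1.19 -0.27] M [-0.3   0.2   0.01] w 0.227
tool delta cm [ 0.02 -0.    0.1 ] tool z turn 0.01
```

View pics/s6.png

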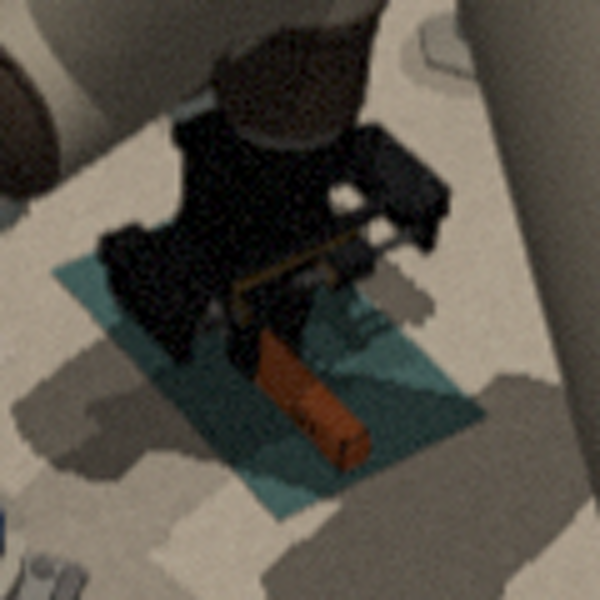

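Gripped: opening 0.227 is 20 mm. Lifting and moving over the ring.

>>> move_arm([
  [[0,0,-1,0,0,0,-1],[0,0,-2.5,0,0,0,-1],[0,0,-3.5,0,0,0,-1],[0,0,-3.5,0,0,0,-1],[0,0,-3,0,0,0,-1],[0,0,0,0,0,0,-1]],
])

```text
time_s: 11.42
tcp_pos: [0.5177, -0.1496, 0.1286]
ee_rot: [[-0.235, -0.972, 0.006], [-0.972, 0.235, 0.0], [-0.001, -0.006, -1.0]]
wrist_force: [0.2, 1.0, -3.3]
gripper_width: 0.227
```

```bash
python3 -c "
from h import *
to((.429,.1205,.125),-81.7)
c=snap('side','s7');crop(c,280,100,140,140,4,'pics/s7.png')
"
```

```text
t 11.43 tcp [ 0.5177 -0.1496  0.1286] xang -103.58 zaxis [ 6.2e-03  1.0e-04 -1.0e+00] j [  1.1  17.2 -17.8   0.  -54.7  75.3] F [ 0.15  0.97 -3.27] M [-0.02  0.17 -0.03] w 0.227
tool delta cm [-24.17  14.96   0.31] tool z turn -21.88
```

View pics/s7.png

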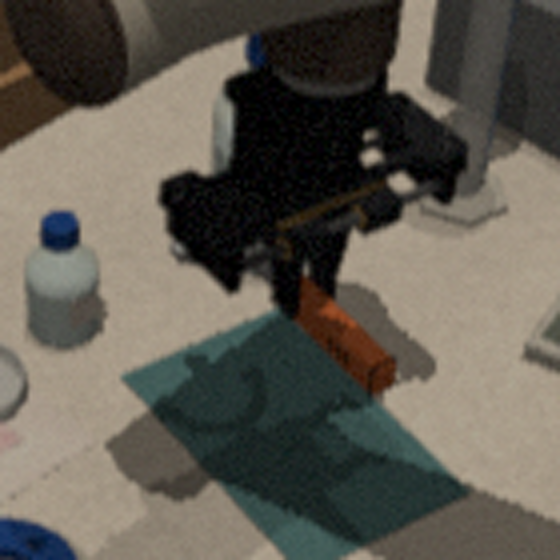

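>>> move_arm([
  [[-4.0,2.5,0,0,0,0,-1],[-4.0,2.5,0,0,0,0,-1],[-4.0,2.5,0,0,0,0,-1],[-4.0,2.5,0,0,0,0,-1],[-4.0,2.5,0,0,0,0,-1],[-4.15,2.45,0,0,0,0,-1],[0,0,0,0,0,-7.3,-1],[0,0,0,0,0,-7.3,-1],[0,0,0,0,0,-7.3,-1],[0,0,0,0,0,0,-1],[0,0,0,0,0,0,-1]],
])

```text
time_s: 12.85
tcp_pos: [0.4269, 0.1198, 0.1251]
ee_rot: [[0.143, -0.99, -0.002], [-0.99, -0.142, -0.001], [0.001, 0.002, -1.0]]
wrist_force: [0.4, -1.1, -2.3]
gripper_width: 0.225
```

```bash
python3 -c "
from h import *
to((.429,.1205,.125),-81.7)
c=snap('side','s8');crop(c,220,150,120,120,5,'pics/s8.png')
c=snap('top','t8');crop(c,230,170,120,120,5,'pics/t8.png')
"
```

```text
t 12.85 tcp [0.4269 0.1198 0.1251] xang -81.81 zaxis [-0.0018 -0.001  -1.    ] j [ 36.8   8.7 -30.   -0.  -51.4  61.4] F [ 0.38 -1.05 -2.31] M [-0.18  0.15  0.04] w 0.225
tool delta cm [-0.04 -0.22  0.01] tool z turn -0.11
```

View pics/s8.png

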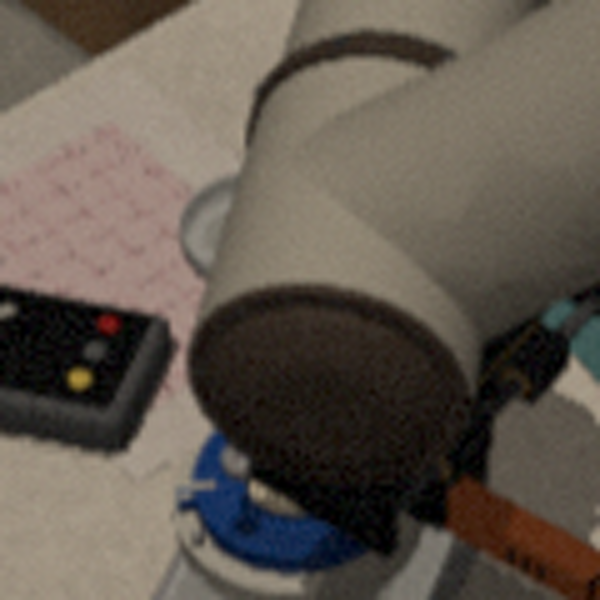

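View pics/t8.png

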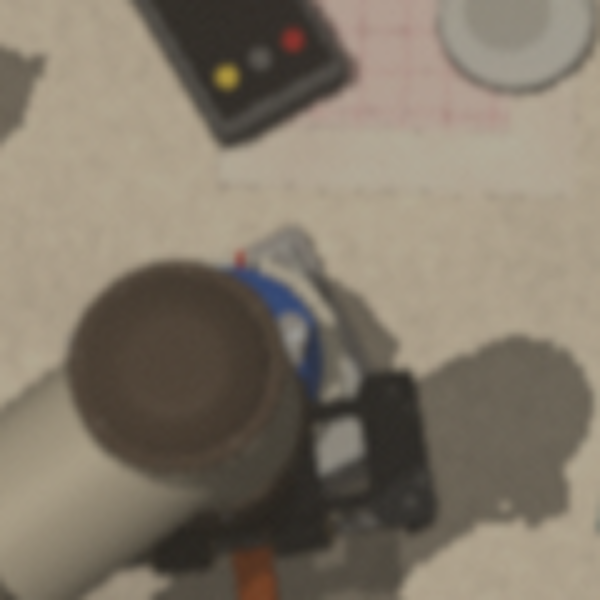

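```bash
python3 -c "
from h import *
s=load('s8');t=load('t8')
crop(s,250,230,30,25,20,'pics/s8z.png');crop(t,275,225,30,25,20,'pics/t8z.png')
o=np.array([.4269,.1198]);a=np.radians(8.2);x=np.array([np.cos(a),np.sin(a)]);y=np.array([-x[1],x[0]])
C=o+.09*x;print('pred C',C,'pins',C+.038*y,C-.038*y)
z=.1251+.012+.016
print(proj(s,[np.r_[C+.038*y,z]]),proj(t,[np.r_[C-.038*y,z]]))
"
```

```text
pred C [0.51597986 0.1326366 ] pins [0.51055996 0.1702481 ] [0.52139976 0.09502511]
[[267.95973578 240.57517416]] [[287.94931114 236.23119807]]
```

View pics/s8z.png

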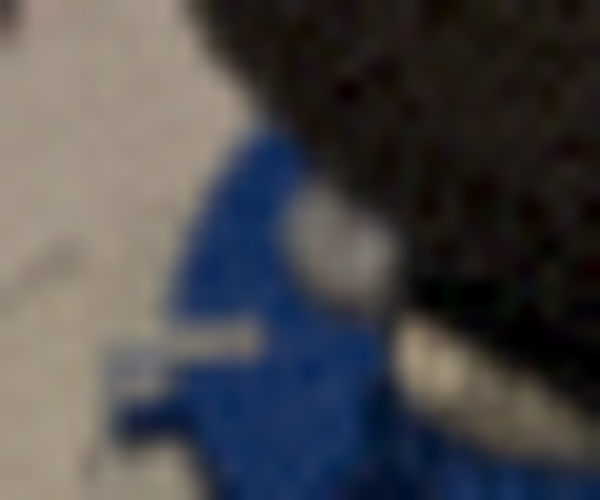

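View pics/t8z.png

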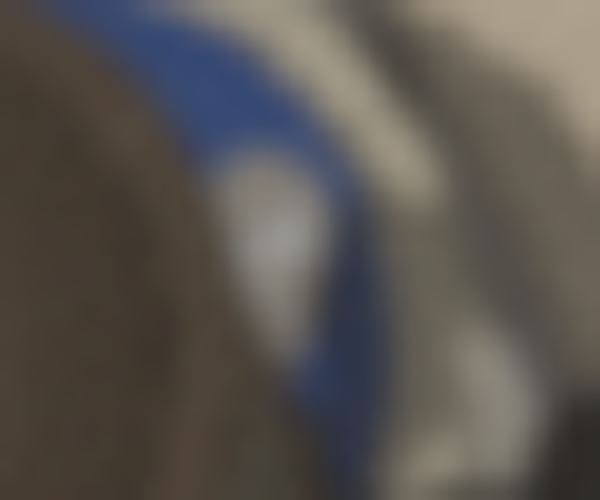

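```bash
python3 -c "
from h import *
s=load('s8');t=load('t8');z=.1531
L=plane(s,(266.3,241.3),z)[:2];Rr=plane(t,(288.5,234.8),z)[:2]
print('side L',L,'hole side',(.5114,.1718),'diff',L-[.5114,.1718])
print('top R',Rr,'hole top',(.5243,.0961),'diff',Rr-[.5243,.0961])
"
```

```text
side L [0.51164827 0.17442607] hole side (0.5114, 0.1718) diff [0.00024827 0.00262607]
top R [0.52517313 0.09355265] hole top (0.5243, 0.0961) diff [ 0.00087313 -0.00254735]
```

Only one pin shows in each view: left at side (266,241), right at top (288.5,235). Relative to the holes as measured in the same camera they are centred to about 1 mm. I'll go down to just above the ring and look again.

>>> move_arm([
  [[0,0,1,0,0,0,-1],[0,0,1,0,0,0,-1],[0,0,0.7,0,0,0,-1],[0,0,0,0,0,0,-1],[0,0,0,0,0,0,-1]],
])

```text
time_s: 13.58
tcp_pos: [0.4277, 0.1203, 0.099]
ee_rot: [[0.145, -0.989, 0.0], [-0.989, -0.145, 0.0], [-0.0, -0.0, -1.0]]
wrist_force: [-0.1, 0.1, -3.3]
gripper_width: 0.227
```

```bash
python3 -c "
from h import *
to((.429,.1205,.09),-81.7)
s=snap('side','s9');crop(s,245,220,60,50,12,'pics/s9.png')
t=snap('top','t9');crop(t,255,210,60,50,12,'pics/t9.png')
"
```

```text
t 13.57 tcp [0.4277 0.1203 0.099 ] xang -81.68 zaxis [ 3.e-04  1.e-04 -1.e+00] j [ 36.8  10.7 -32.1   0.  -47.2  61.5] F [-0.15  0.1  -3.34] M [-0.1   0.12 -0.05] w 0.227
tool delta cm [-0.   -0.13  0.9 ] tool z turn 0.02
```

View pics/s9.png

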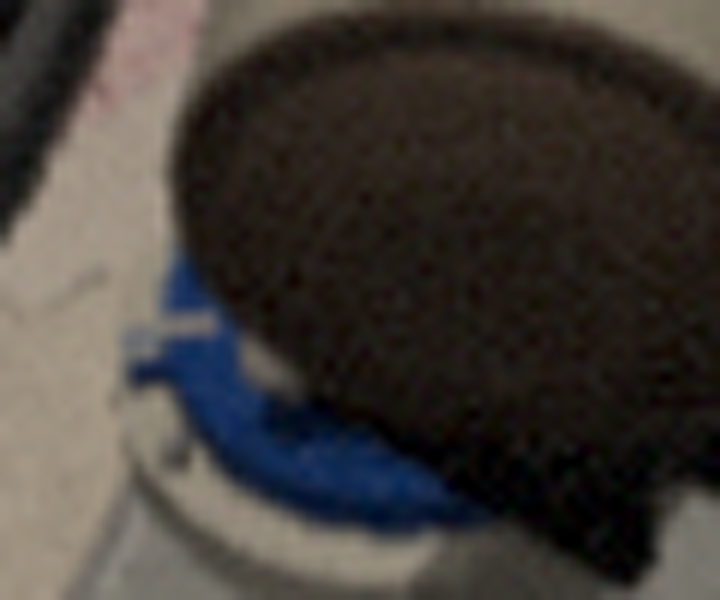

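View pics/t9.png

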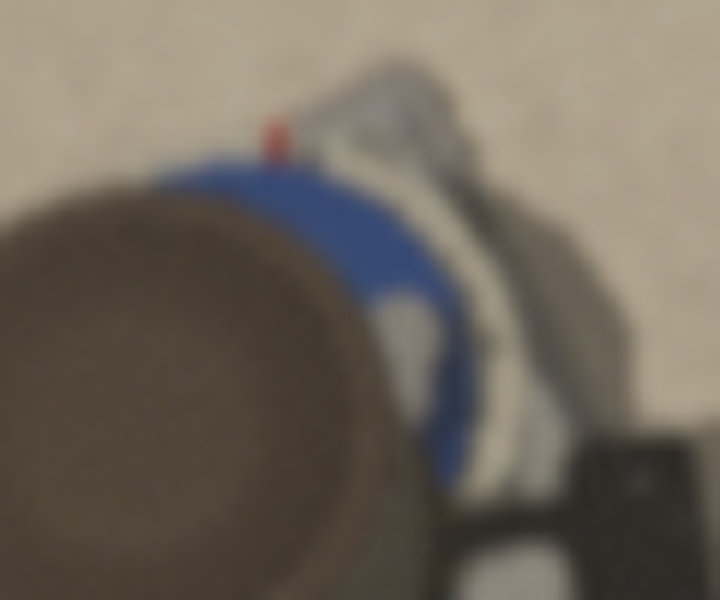

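```bash
python3 -c "
from h import *
s=load('s9');t=load('t9')
R=plane(t,((413.5)/12-.5+255,(323.5)/12-.5+210),.127)[:2];print(R,R-[.5243,.0961])
L=plane(s,((275)/12-.5+245,(352)/12-.5+220),.127)[:2];print(L,L-[.5114,.1718])
"
```

```text
[0.52665611 0.09370769] [ 0.00235611 -0.00239231]
[0.51049114 0.17477002] [-0.00090886  0.00297002]
```

>>> move_arm([
  [[0,0.05,0.5,0,0,0,-1],[0,0,0.4,0,0,0,-1],[0,0,0.3,0,0,0,-1],[0,0,0,0,0,0,-1]],
])

```text
time_s: 14.18
tcp_pos: [0.4269, 0.12, 0.0867]
ee_rot: [[0.145, -0.989, -0.0], [-0.989, -0.145, -0.0], [0.0, 0.001, -1.0]]
wrist_force: [0.4, 0.6, -2.3]
gripper_width: 0.226
```

```bash
python3 -c "
from h import *
to((.429,.1205,.08),-81.7)"
```

```text
t 14.18 tcp [0.4269 0.12   0.0867] xang -81.68 zaxis [-5.e-04 -4.e-04 -1.e+00] j [ 36.8  11.7 -33.1   0.  -45.3  61.5] F [ 0.38  0.63 -2.34] M [-0.1   0.12 -0.01] w 0.226
tool delta cm [-0.02 -0.21  0.67] tool z turn 0.02
```

>>> move_arm([
  [[0,0,0.2,0,0,0,-1],[0,0,0.1,0,0,0,-1],[0,0,0,0,0,0,-1]],
])

```text
time_s: 14.55
tcp_pos: [0.427, 0.1201, 0.0839]
ee_rot: [[0.145, -0.989, 0.0], [-0.989, -0.145, -0.0], [0.0, -0.0, -1.0]]
wrist_force: [0.7, -0.2, -2.8]
gripper_width: 0.23
```

```bash
python3 -c "
from h import *
to((.429,.1205,.08),-81.7)"
```

```text
t 14.55 tcp [0.427  0.1201 0.0839] xang -81.69 zaxis [ 0. -0. -1.] j [ 36.8  11.9 -33.3   0.  -44.8  61.5] F [ 0.65 -0.23 -2.8 ] M [-0.15  0.1  -0.02] w 0.23
tool delta cm [-0.01 -0.2   0.39] tool z turn 0.01
```

>>> move_arm([
  [[0,0,0.2,0,0,0,-1],[0,0,0.1,0,0,0,-1],[0,0,0,0,0,0,-1]],
])

```text
time_s: 14.92
tcp_pos: [0.427, 0.1201, 0.0809]
ee_rot: [[0.145, -0.99, -0.0], [-0.99, -0.145, -0.0], [0.0, 0.0, -1.0]]
wrist_force: [-0.5, 0.5, -2.8]
gripper_width: 0.225
```

```bash
python3 -c "
from h import *
to((.429,.1205,.08),-81.7)"
```

```text
t 14.93 tcp [0.427  0.1201 0.0809] xang -81.69 zaxis [-0. -0. -1.] j [ 36.8  12.2 -33.5  -0.  -44.3  61.5] F [-0.52  0.46 -2.77] M [-0.09  0.1   0.04] w 0.225
tool delta cm [-0.01 -0.2   0.09] tool z turn 0.01
```

>>> move_arm([
  [[0,0,0.15,0,0,0,-1],[0,0,0,0,0,0,-1]],
])

```text
time_s: 15.18
tcp_pos: [0.4271, 0.1201, 0.0797]
ee_rot: [[0.145, -0.989, 0.0], [-0.989, -0.145, -0.0], [0.0, -0.0, -1.0]]
wrist_force: [-0.7, 0.1, -0.6]
gripper_width: 0.226
```

```bash
python3 -c "
from h import *
to((.429,.1205,.08),-81.7)
s=snap('side','s10');crop(s,245,220,60,50,12,'pics/s10.png')
t=snap('top','t10');crop(t,255,210,60,50,12,'pics/t10.png')
"
```

```text
t 15.18 tcp [0.4271 0.1201 0.0797] xang -81.67 zaxis [ 2.e-04 -0.e+00 -1.e+00] j [ 36.8  12.3 -33.6   0.  -44.1  61.5] F [-0.72  0.12 -0.64] M [-0.1   0.33 -0.03] w 0.226
tool delta cm [-0.01 -0.2  -0.03] tool z turn 0.03
```

View pics/s10.png

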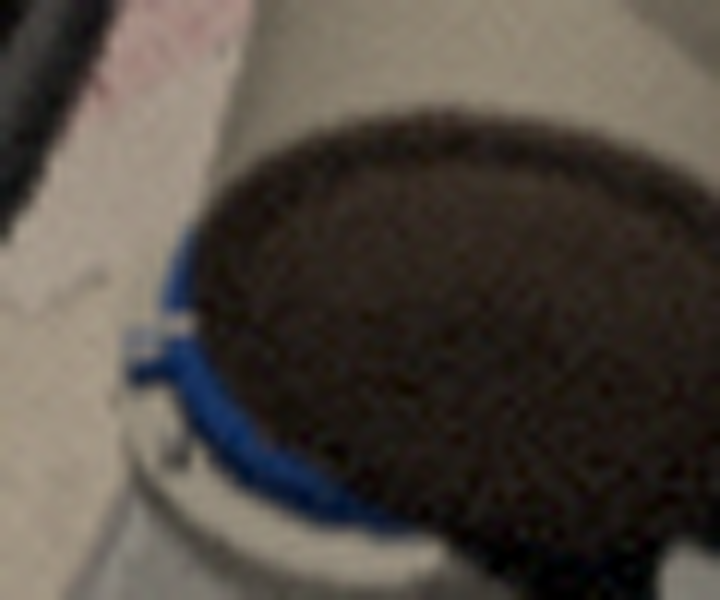

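View pics/t10.png

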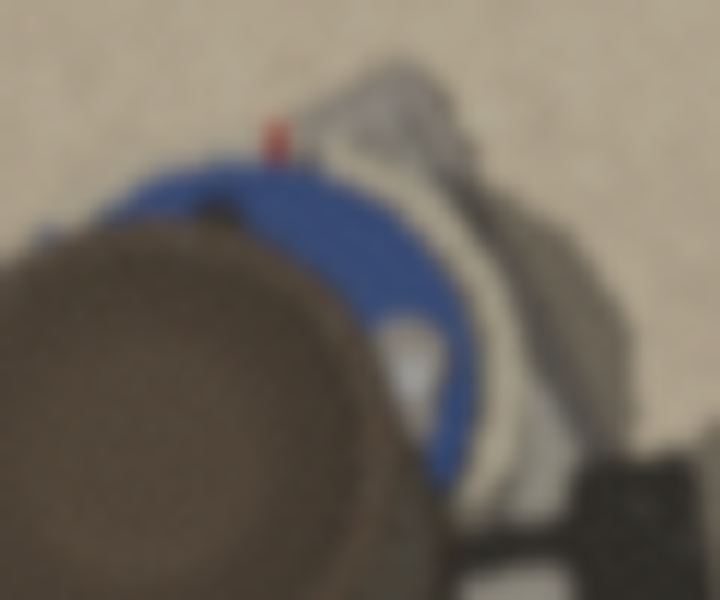

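The force changed at z = 0.080, exactly the fully seated height predicted (10 mm below the ring's top face). So both pins are down. Turning clockwise now, as arc steps of 4°.

>>> move_arm([
  [[-0.31,-0.01,0,0,0,2,-1],[-0.47,-0.01,0,0,0,3,-1],[-0.47,-0.01,0,0,0,3,-1],[-0.47,-0.01,0,0,0,3,-1],[0,0,0,0,0,0,-1]],
])

```text
time_s: 15.9
tcp_pos: [0.4277, 0.1373, 0.0798]
ee_rot: [[-0.047, -0.999, 0.003], [-0.999, 0.047, -0.0], [-0.0, -0.003, -1.0]]
wrist_force: [5.4, -3.4, -3.2]
gripper_width: 0.227
```

```bash
cat > st.py <<'E'
from h import *
import sys
C=np.array([.5162,.1331])
from station import r
s=r.sense();R=s['ee_rot'];a=np.degrees(np.arctan2(R[1,0],R[0,0]));d=s['tcp_pos'][:2]-C
print('xang',a.round(2),'tcp polar',np.linalg.norm(d).round(4),(np.degrees(np.arctan2(d[1],d[0]))%360).round(2),'z',s['tcp_pos'][2].round(4),'F',s['wrist_force'].round(1),'M',s['moment'].round(2),'w',round(s['gripper_width'],3),'t',s['time_s'])
n=sys.argv[1]
s=snap('side','s'+n);t=snap('top','t'+n)
a=[cv2.resize(c['color'][y:y+50,x:x+33],None,fx=12,fy=12,interpolation=cv2.INTER_CUBIC) for c,x,y in((s,247,220),(t,258,210))]
cv2.imwrite(f'pics/b{n}.png',np.hstack(a)[:, :800])
E
python3 st.py 11
```

```text
xang -92.67 tcp polar 0.0886 177.29 z 0.0798 F [ 5.4 -3.4 -3.2] M [-1.18 -1.36 -0.14] w 0.227 t 15.9
```

View pics/b11.png

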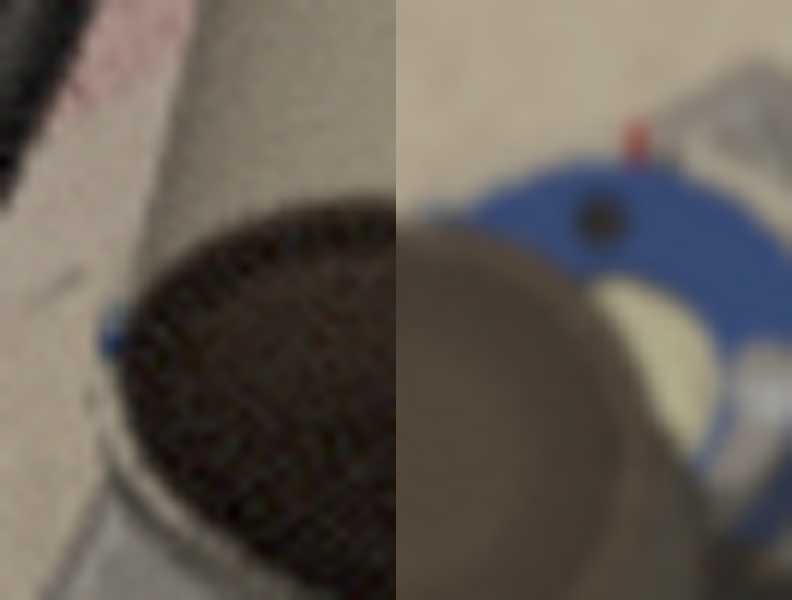

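Ring and spanner turn together: the +x hole moved clockwise to crop (600,220). Continuing.

>>> move_arm([
  [[-0.47,-0.03,0,0,0,3,-1],[-0.47,-0.02,0,0,0,3,-1],[-0.47,-0.02,0,0,0,3,-1],[-0.47,-0.01,0,0,0,3,-1],[-0.47,-0.01,0,0,0,3,-1],[-0.47,-0.01,0,0,0,3,-1],[-0.47,-0.01,0,0,0,3,-1],[-0.47,-0.01,0,0,0,3,-1],[0,0,0,0,0,0,-1]],
])

```text
time_s: 17.12
tcp_pos: [0.4371, 0.1729, 0.0797]
ee_rot: [[-0.449, -0.894, 0.002], [-0.894, 0.449, -0.001], [0.0, -0.002, -1.0]]
wrist_force: [4.1, -5.3, -2.1]
gripper_width: 0.227
```

```bash
python3 st.py 12
```

```text
xang -116.66 tcp polar 0.0885 153.28 z 0.0797 F [ 4.1 -5.3 -2.1] M [-1.36 -1.19  0.06] w 0.227 t 17.125
```

View pics/b12.png

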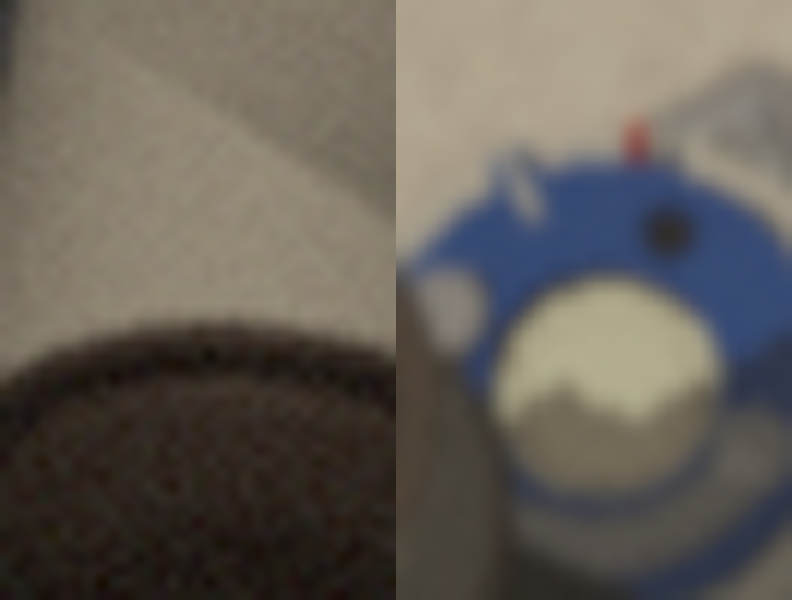

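The lug's white line is now at crop (512,165) and the red line at (637,140), so about 22° remain.

>>> move_arm([
  [[-0.47,-0.02,0,0,0,3,-1],[-0.47,-0.02,0,0,0,3,-1],[-0.47,-0.01,0,0,0,3,-1],[-0.47,-0.01,0,0,0,3,-1],[-0.47,-0.01,0,0,0,3,-1],[-0.31,-0.01,0,0,0,2,-1],[0,0,0,0,0,0,-1]],
])

```text
time_s: 18.1
tcp_pos: [0.4523, 0.1942, 0.0797]
ee_rot: [[-0.69, -0.724, 0.001], [-0.724, 0.69, -0.002], [0.0, -0.002, -1.0]]
wrist_force: [3.6, -4.5, -1.2]
gripper_width: 0.227
```

```bash
python3 st.py 13
```

```text
xang -133.64 tcp polar 0.0884 136.31 z 0.0797 F [ 3.6 -4.5 -1.2] M [-1.44 -1.06  0.1 ] w 0.227 t 18.1
```

View pics/b13.png

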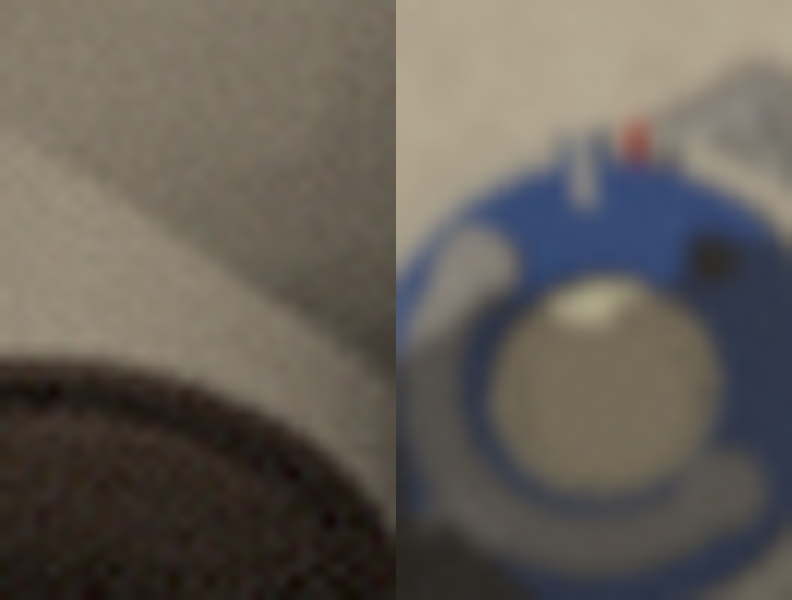

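About 11° left. I'll do 9° more, then creep in to the stop.

>>> move_arm([
  [[-0.47,-0.01,0,0,0,3,-1],[-0.47,-0.01,0,0,0,3,-1],[-0.31,-0.01,0,0,0,2,-1],[-0.16,0,0,0,0,1,-1],[0,0,0,0,0,0,-1]],
])

```text
time_s: 18.82
tcp_pos: [0.4625, 0.2033, 0.0796]
ee_rot: [[-0.795, -0.607, 0.001], [-0.607, 0.795, -0.002], [0.001, -0.002, -1.0]]
wrist_force: [2.9, -4.7, -0.3]
gripper_width: 0.228
```

```bash
python3 st.py 14
```

```text
xang -142.62 tcp polar 0.0884 127.43 z 0.0796 F [ 2.9 -4.7 -0.3] M [-1.41 -0.88  0.16] w 0.228 t 18.825
```

View pics/b14.png

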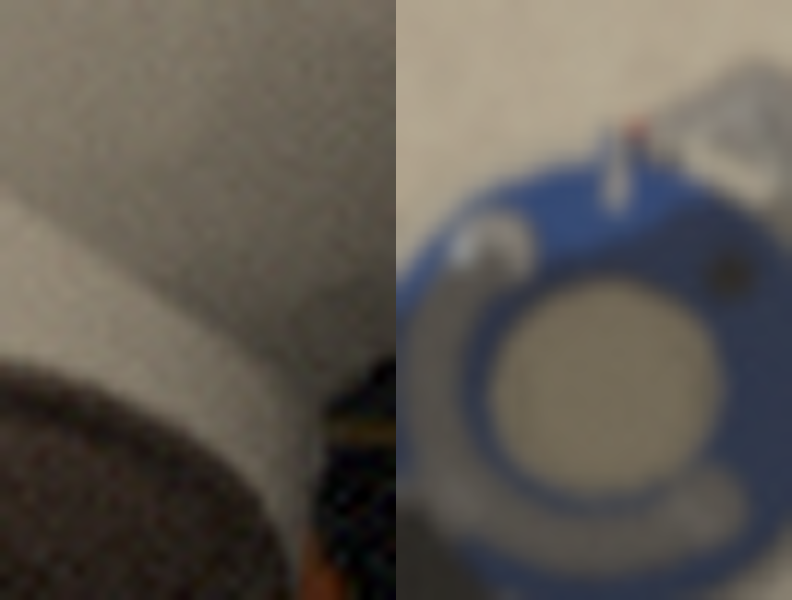

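>>> move_arm([
  [[-0.31,-0.01,0,0,0,2,-1],[-0.16,0,0,0,0,1,-1],[0,0,0,0,0,0,-1]],
])

```text
time_s: 19.3
tcp_pos: [0.4658, 0.2057, 0.0796]
ee_rot: [[-0.825, -0.565, -0.0], [-0.565, 0.825, -0.003], [0.002, -0.002, -1.0]]
wrist_force: [1.2, -5.7, -0.6]
gripper_width: 0.226
```

>>> move_arm([
  [[-0.16,0,0,0,0,1,-1],[0,0,0,0,0,0,-1]],
])

```text
time_s: 19.55
tcp_pos: [0.4661, 0.2059, 0.0795]
ee_rot: [[-0.834, -0.551, -0.002], [-0.551, 0.834, -0.004], [0.004, -0.002, -1.0]]
wrist_force: [-0.8, -5.7, 1.9]
gripper_width: 0.228
```

>>> move_arm([
  [[-0.16,0,0,0,0,1,-1],[0,0,0,0,0,0,-1]],
])

```text
time_s: 19.8
tcp_pos: [0.4664, 0.206, 0.0794]
ee_rot: [[-0.844, -0.537, -0.004], [-0.537, 0.844, -0.006], [0.007, -0.003, -1.0]]
wrist_force: [-2.7, -7.0, 3.7]
gripper_width: 0.228
```

```bash
python3 st.py 15
```

```text
xang -147.52 tcp polar 0.0883 124.37 z 0.0794 F [-2.7 -7.   3.7] M [-2.03  0.8   0.68] w 0.228 t 19.8
```

View pics/b15.png

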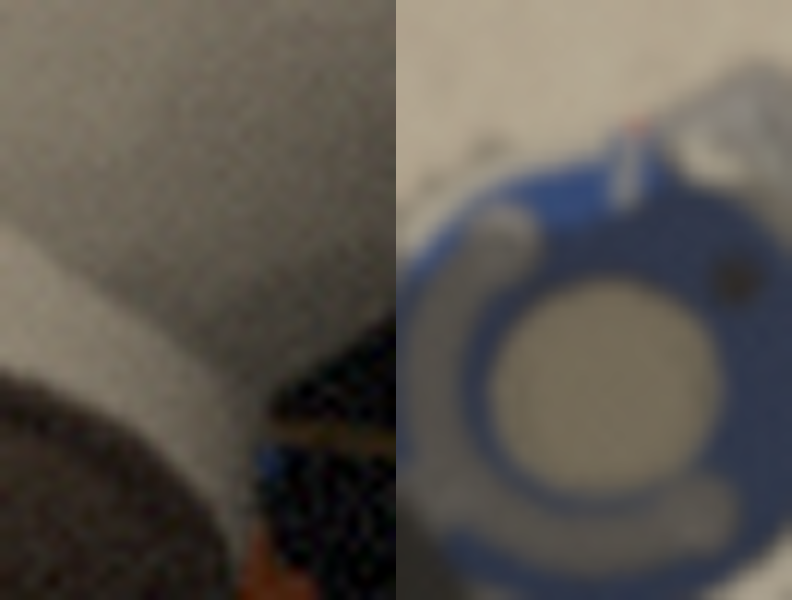

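>>> move_arm([
  [[-0.2,0,0,0,0,0.5,-1],[-0.2,0,0,0,0,0.5,-1],[0,0,0,0,0,0,-1]],
])

```text
time_s: 20.27
tcp_pos: [0.4666, 0.2059, 0.079]
ee_rot: [[-0.853, -0.521, -0.011], [-0.521, 0.853, -0.011], [0.015, -0.003, -1.0]]
wrist_force: [-10.5, -8.5, 9.4]
gripper_width: 0.232
```

```bash
python3 st.py 16
```

```text
xang -148.58 tcp polar 0.0881 124.28 z 0.079 F [-10.5  -8.5   9.4] M [-2.62  2.84  0.64] w 0.232 t 20.275
```

View pics/b16.png

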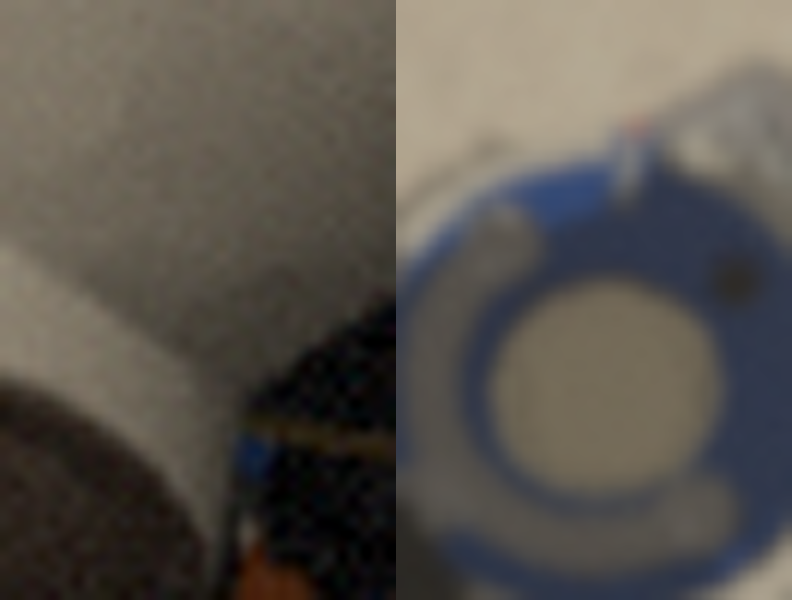

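Stalled against the stop: about 13 N tangential, hole unmoved at crop (735,278), white and red lines meeting at (632,130). Unloading before lifting out.

>>> move_arm([
  [[0.3,0,0,0,0,-1,-1],[0.3,0,-0.05,0,0,-1,-1],[0.1,0,0,0,0,-0.5,-1],[0,0,0,0,0,0,-1]],
])

```text
time_s: 20.88
tcp_pos: [0.4654, 0.2054, 0.0795]
ee_rot: [[-0.83, -0.557, -0.001], [-0.557, 0.83, -0.003], [0.003, -0.002, -1.0]]
wrist_force: [2.3, -6.7, -2.7]
gripper_width: 0.225
```

```bash
python3 st.py 17
```

```text
xang -146.14 tcp polar 0.0883 125.08 z 0.0795 F [ 2.3 -6.7 -2.7] M [-1.78 -0.78  0.2 ] w 0.225 t 20.875
```

View pics/b17.png

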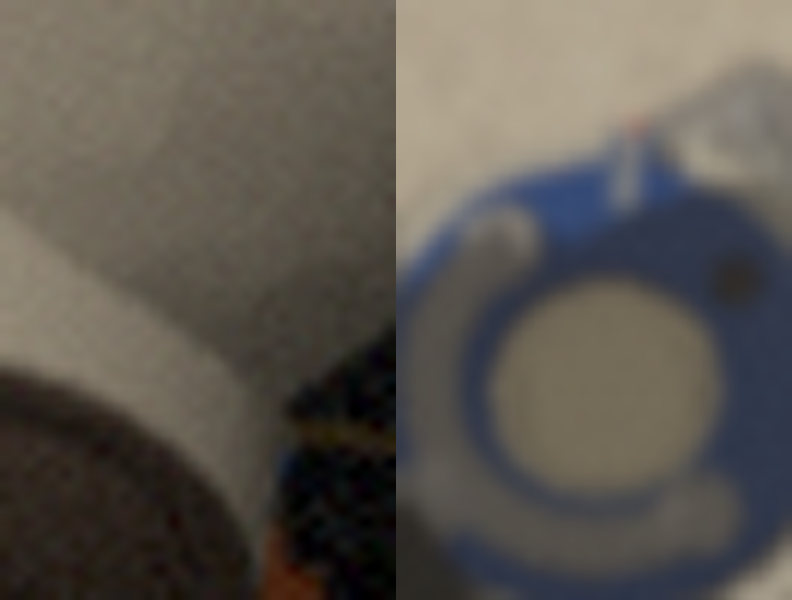

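>>> move_arm([
  [[0.08,-0.2,0,0,0,0,-1],[0,0,0,0,0,0,-1]],
])

```text
time_s: 21.22
tcp_pos: [0.4659, 0.2052, 0.0798]
ee_rot: [[-0.831, -0.556, -0.0], [-0.556, 0.831, 0.0], [0.0, 0.0, -1.0]]
wrist_force: [0.1, -0.5, -2.2]
gripper_width: 0.227
```

```bash
python3 st.py 18
```

```text
xang -146.19 tcp polar 0.0879 124.89 z 0.0798 F [ 0.1 -0.5 -2.2] M [-0.14  0.15  0.1 ] w 0.227 t 21.225
```

Forces are near zero. Lifting straight up.

>>> move_arm([
  [[0,0,-0.3,0,0,0,-1],[0,0,-0.5,0,0,0,-1],[0,0,-0.8,0,0,0,-1],[0,0,-1.5,0,0,0,-1],[0,0,-2,0,0,0,-1],[0,0,0,0,0,0,-1]],
])

```text
time_s: 22.08
tcp_pos: [0.4675, 0.2064, 0.1334]
ee_rot: [[-0.831, -0.557, 0.005], [-0.557, 0.831, 0.004], [-0.006, 0.0, -1.0]]
wrist_force: [-0.1, -0.2, -4.4]
gripper_width: 0.226
```

```bash
python3 st.py 19; python3 -c "
from h import *
to((.516,-.15,.13),-103.6)"
```

```text
xang -146.17 tcp polar 0.088 123.6 z 0.1334 F [-0.1 -0.2 -4.4] M [ 0.02  0.18 -0.03] w 0.226 t 22.075
t 22.18 tcp [0.4658 0.2053 0.1311] xang -146.2 zaxis [ 0.e+00  7.e-04 -1.e+00] j [ 42.1  14.4 -21.3  -0.  -54.2  -8.2] F [-0.48 -0.58 -2.81] M [-0.04  0.2   0.02] w 0.228
tool delta cm [ 15.59 -32.31   0.08] tool z turn -42.6
```

View pics/b19.png

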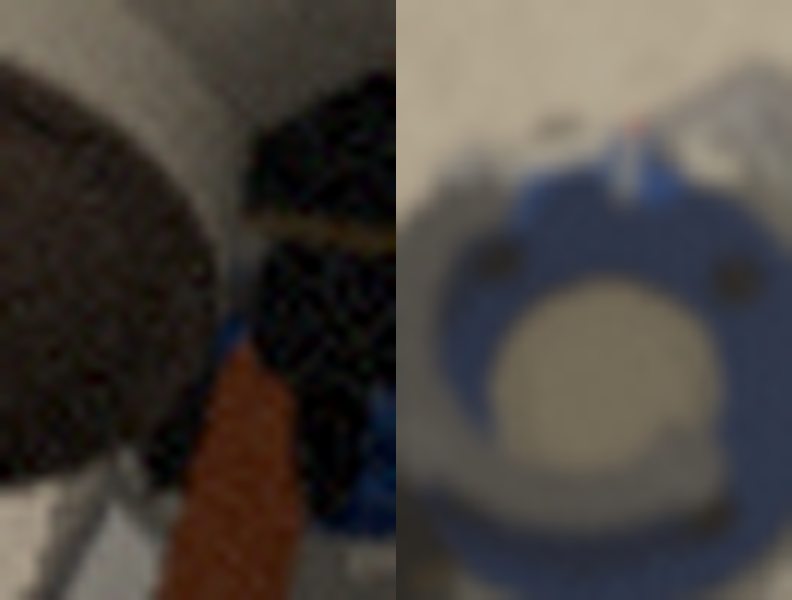

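The spanner is out, and the lug line still meets the red line at crop (630,135). Returning to the mat.

>>> move_arm([
  [[2.6,-5.38,0,0,0,0,-1],[2.6,-5.38,0,0,0,0,-1],[2.6,-5.38,0,0,0,0,-1],[2.6,-5.38,0,0,0,0,-1],[2.6,-5.38,0,0,0,0,-1],[2.6,-5.38,0,0,0,0,-1],[0,0,0,0,0,-10.6,-1],[0,0,0,0,0,-10.6,-1],[0,0,0,0,0,-10.6,-1],[0,0,0,0,0,-10.6,-1],[0,0,0,0,0,0,-1],[0,0,0,0,0,0,-1]],
])

```text
time_s: 23.68
tcp_pos: [0.5158, -0.1497, 0.1304]
ee_rot: [[-0.241, -0.971, -0.001], [-0.971, 0.241, 0.0], [0.0, 0.001, -1.0]]
wrist_force: [0.0, -0.5, -2.8]
gripper_width: 0.226
```

```bash
python3 -c "
from h import *
to((.516,-.15,-.009),-103.6)
t=snap('top','t20');s=snap('side','s20')
a=cv2.resize(t['color'][180:300,230:430],None,fx=4,fy=4,interpolation=cv2.INTER_CUBIC);cv2.imwrite('pics/t20.png',a)
crop(s,240,130,170,140,4.5,'pics/s20.png')"
```

```text
t 23.68 tcp [ 0.5158 -0.1497  0.1304] xang -103.94 zaxis [-1.2e-03  1.0e-04 -1.0e+00] j [  1.1  17.1 -17.6  -0.  -55.4  74.9] F [ 0.03 -0.45 -2.75] M [-0.05  0.15 -0.05] w 0.226
tool delta cm [ 0.02 -0.04 13.94] tool z turn -0.34
```

View pics/t20.png

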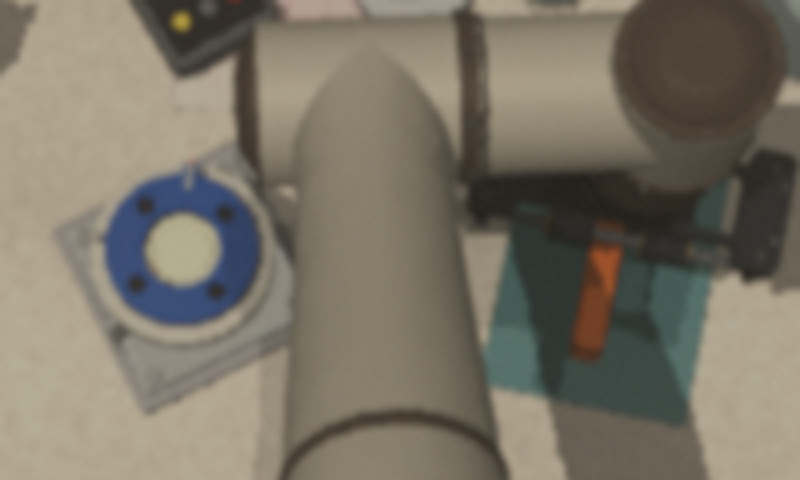

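View pics/s20.png

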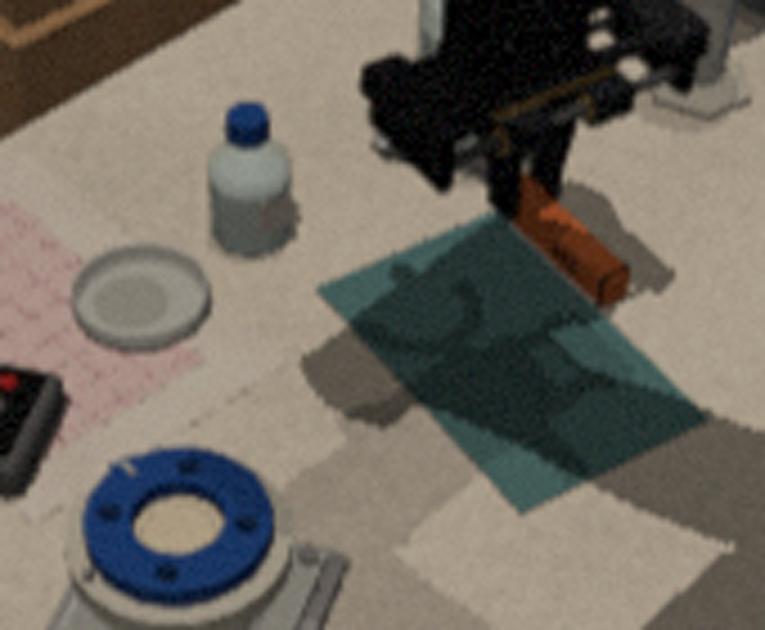

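```bash
python3 -c "
from h import *
for n,th in(('top',75),('side',55)):
    c=load(n[0]+'20');x0,y0,x1,y1={'top':(240,210,300,285),'side':(240,220,315,300)}[n]
    m=masks(c,(x0,y0,x1,y1));b=biggest(m['blue']);bm=np.zeros((480,640),np.uint8);cv2.fillPoly(bm,[b],255)
    dk=((c['color'].max(2)<th)&(bm>0)).astype(np.uint8);nn,l,st,ce=cv2.connectedComponentsWithStats(dk)
    H=np.array([plane(c,ce[i],.102)[:2] for i in range(1,nn) if 4<st[i,4]<25]);C=H.mean(0)
    print(n,len(H),C,[np.degrees(np.arctan2(*(h-C)[::-1])).round(1) for h in H])
t=load('t20');crop(t,255,212,48,40,14,'pics/t20z.png')
"
```

```text
top 4 [0.51868846 0.13308985] [np.float64(38.0), np.float64(-51.8), np.float64(129.1), np.float64(-142.0)]
side 5 [0.52470826 0.14938075] [np.float64(-70.2), np.float64(-50.1), np.float64(20.3), np.float64(117.0), np.float64(155.0)]
```

View pics/t20z.png

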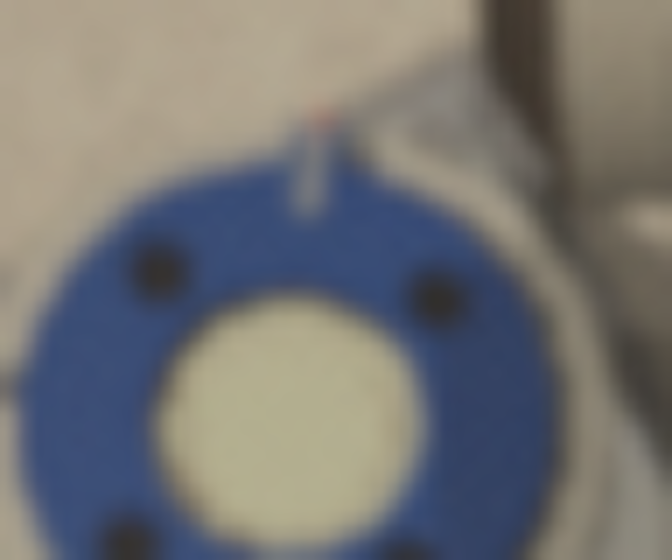

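>>> move_arm([
  [[0,0,3,0,0,-0.3,-1],[0,0,3,0,0,0,-1],[0,0,3,0,0,0,-1],[0,0,2.5,0,0,0,-1],[0,0,1.3,0,0,0,-1],[0,0,0.5,0,0,0,-1],[0,0,0.3,0,0,0,-1],[0,0,0,0,0,0,-1]],
])

```text
time_s: 24.78
tcp_pos: [0.5167, -0.1498, -0.0044]
ee_rot: [[-0.233, -0.972, 0.001], [-0.972, 0.233, -0.0], [-0.0, -0.001, -1.0]]
wrist_force: [-0.0, -0.4, -2.5]
gripper_width: 0.23
```

```bash
python3 -c "
from h import *
to((.516,-.15,-.009),-103.6)"
```

```text
t 24.77 tcp [ 0.5167 -0.1498 -0.0044] xang -103.48 zaxis [ 1.3e-03 -1.0e-04 -1.0e+00] j [  1.1  27.3 -25.7   0.  -36.9  75.4] F [-0.   -0.43 -2.49] M [-0.1   0.12  0.03] w 0.23
tool delta cm [0.03 0.06 0.46] tool z turn 0.12
```

The ring's holes put the lug at -6.7°, matching the red line at -6.6° (top view). Now setting the spanner down.

>>> move_arm([
  [[0,0,0.3,0,0,0,-1],[0,0,0.15,0,0,0,-1],[0,0,0,0,0,0,-1]],
])

```text
time_s: 25.15
tcp_pos: [0.5163, -0.1498, -0.0091]
ee_rot: [[-0.233, -0.972, 0.0], [-0.972, 0.233, -0.0], [0.0, -0.0, -1.0]]
wrist_force: [-1.2, 0.9, 1.4]
gripper_width: 0.23
```

```bash
python3 -c "
from h import *
to((.516,-.15,-.009),-103.6)"
```

```text
t 25.15 tcp [ 0.5163 -0.1498 -0.0091] xang -103.47 zaxis [ 5.e-04 -1.e-04 -1.e+00] j [  1.1  27.7 -25.9   0.  -36.4  75.4] F [-1.2   0.89  1.39] M [0.2  0.49 0.  ] w 0.23
tool delta cm [ 0.03  0.03 -0.01] tool z turn 0.13
```

Resting on the mat. Opening, then going straight up and away.

>>> move_arm([
  [[0,0,0,0,0,0,1],[0,0,0,0,0,0,1],[0,0,0,0,0,0,1],[0,0,0,0,0,0,1],[0,0,0,0,0,0,1],[0,0,0,0,0,0,1],[0,0,0,0,0,0,1],[0,0,0,0,0,0,1]],
])

```text
time_s: 26.15
tcp_pos: [0.5161, -0.1498, -0.0096]
ee_rot: [[-0.233, -0.972, -0.0], [-0.972, 0.233, -0.0], [0.0, 0.0, -1.0]]
wrist_force: [-0.2, 0.4, -0.2]
gripper_width: 0.982
```

>>> move_arm([
  [[0,0,-1,0,0,0,1],[0,0,-2,0,0,0,1],[0,0,-4,0,0,0,1],[0,0,-5,0,0,0,1],[0,0,-6,0,0,0,1],[0,4,-2,0,0,0,1],[0,5,0,0,0,0,1],[0,5,0,0,0,0,1],[0,0,0,0,0,0,1],[0,0,0,0,0,0,1]],
])

```text
time_s: 27.4
tcp_pos: [0.3807, -0.1172, 0.1915]
ee_rot: [[-0.233, -0.973, 0.003], [-0.973, 0.233, -0.0], [-0.001, -0.003, -1.0]]
wrist_force: [0.3, 0.0, 0.2]
gripper_width: 1.0
```

```bash
python3 -c "
from h import *
to((.216,-.586,.2),-103.6)
t=snap('top','t21');s=snap('side','s21')
cv2.imwrite('pics/t21.png',t['color']);cv2.imwrite('pics/s21.png',s['color'])"
```

```text
t 27.4 tcp [ 0.3807 -0.1172  0.1915] xang -103.46 zaxis [ 2.6e-03 -1.0e-04 -1.0e+00] j [  6.6  -0.5 -29.5   0.  -60.9  70. ] F [0.3  0.02 0.22] M [-0.06  0.11  0.01] w 1.0
tool delta cm [49.43  5.1  -0.89] tool z turn 0.14
```

View pics/t21.png

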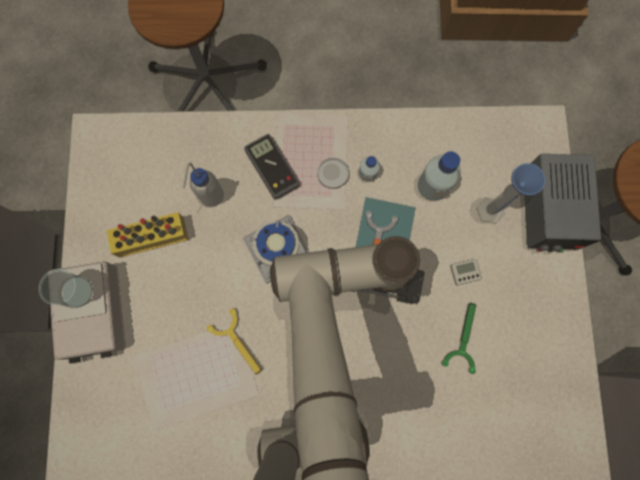

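View pics/s21.png

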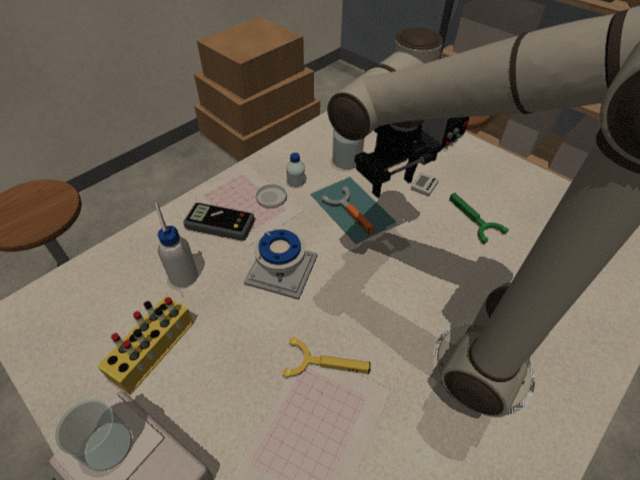

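The spanner lies on the mat (top 378,225; side 347,208) and the bystanders look unmoved. One enlarged crop before handing in.

```bash
python3 -c "
from h import *
t=load('t21');s=load('s21')
a=[cv2.resize(c['color'][y:y+50,x:x+40],None,fx=10,fy=10,interpolation=cv2.INTER_CUBIC) for c,x,y in((t,257,212),(s,250,220))]
cv2.imwrite('pics/f.png',np.hstack(a))
t0=load('t20');d=cv2.absdiff(load('top0')['color'],t['color']).max(2)
crop(s,300,170,105,80,7,'pics/f2.png')
"
```

```text
(no output)
```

View pics/f.png

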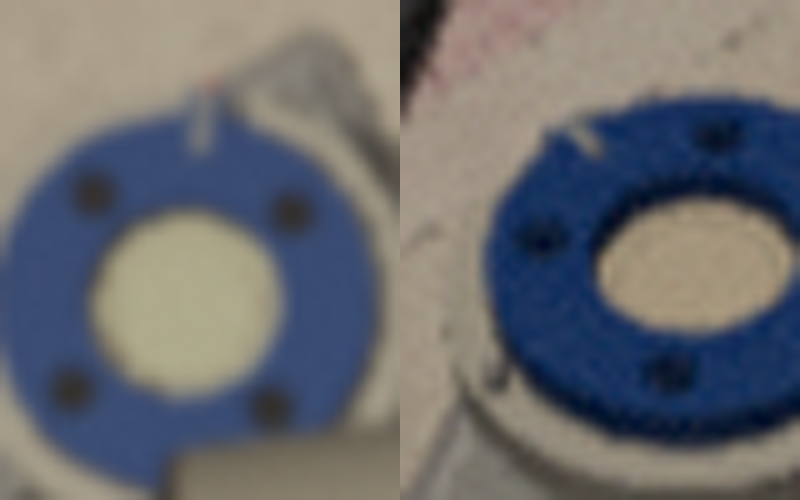

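View pics/f2.png

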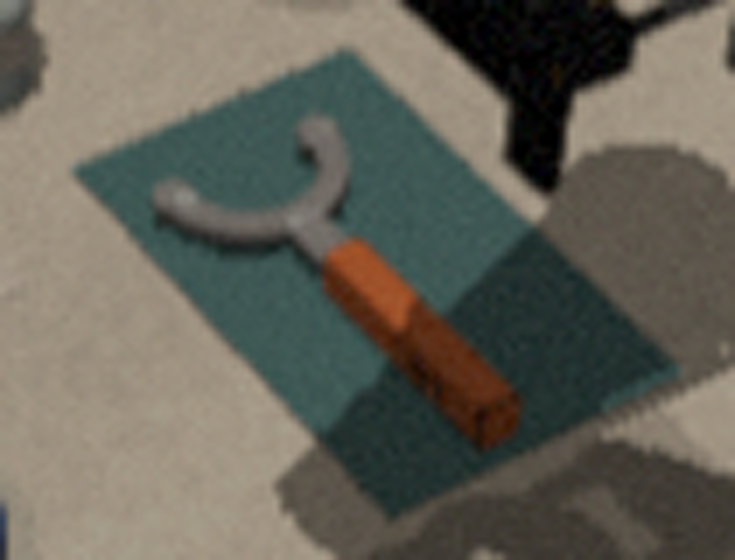

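The white line meets the red one (crop 208,95). The spanner lies flat on the mat, pins down, and nothing touches it.

```bash
python3 -c "
from station import r
print(r.finish_job())"
```

```text
the job is handed in; nothing more can be done
None
```

I closed the cell and handed the job in at about 27.5 s. The hand-in gives no verdict, so what follows rests on my own checks.

**What I did:** I gripped the orange spanner by its handle and set both pins down into one pair of opposite holes. I turned the ring about 60° clockwise, lifted the spanner straight out, laid it back on the mat pins down, and let go.

**Last checks:**
- **Pins seated:** the force changed at the height predicted for the full 10 mm depth, before any turning. The cameras could not see both pins at once.
- **Stop reached:** the ring stalled under about 13 N sideways push at the handle and did not move further.
- **Lines meet:** the hole positions in the top view put the lug at -6.7°, against -6.6° measured for the red line there. The final close-up shows the white and red lines meeting.
- **Bench:** the spanner is flat on the mat and free of the gripper, and the other things looked unmoved in both views.

**What failed or disagreed:**
- **First grasp:** it closed on air above the handle, because the fingertips are really about 19 mm above the reported TCP. I went lower and the second grasp held; the spanner was not disturbed.
- **Camera disagreement:** the side view had put the red line at -8.4° before turning, and the two cameras differed by 2 to 4 mm on positions. My final side-view hole count was spoiled by a false detection, so the final angle rests on the top view alone.

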